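# Set up the folding tube rest and load it for tacking

## Task

Get the folding tube rest ready: swing its folding leg up until it snaps home upright, and crank the handwheel until the pointer of the lifting rest stands at the long 30 mm line of its scale, so that both rests are level. Then lay every square tube lying on the bench across the two rests, each fully down in a notch of its own on both rests, square to them and about centred, and finally lay the flat steel hold-down bar on top across all the tubes, about midway between the rests. Do not knock over the spray can.

Things in the scene. Friction and masses are not known exactly. Their poses are not given: they have to be found in the camera images.
- jig: Folding tube rest bolted to the bench: grey base plate 310 x 270 x 12 mm. Origin on the bench top, midway between its two rests; z up; x runs along the two parallel rests, y across them: folding leg (once upright) at y = -65 mm, lifting rest at y = +65 mm. It carries a column (36 x 30 mm, centre x = 0, y = +150 mm; carriage face at y = +125 mm).
- rest_mid (a point): Point midway between the two rests at the height of their notch floors when set up (113 mm above the bench); axes as the jig's. Each rest is a steel bar 250 mm long along x with four notches, 30 mm wide and 12 mm deep, at x = -100, -46, +46 and +100 mm, so that a tube laid along y lies in one notch of each. Tooth tops are 125 mm above the bench.
- leg (a joint): Folding leg, rad: 0 = folded flat, pointing to the jig's -y; 1.571 = upright at its end stop. A steel frame hinged along the jig's x (hinge axis at jig y = -65 mm, 35 mm above the bench); its free end swings up and inward (+y). Stiff hinge, stays where left; 5 N at the grip bar moves it, up to 14 N at 1.2 rad, where it meets a ball plunger; past 1.4 rad this pushes it home and holds it (seated: over 1.52).
- leg_grip (a point): Middle of the leg's round grip bar, 16 mm thick, bare over 46 mm at the middle of the leg's free end, along the jig's x, 65 mm from the hinge axis: 35 mm above the bench with the leg flat, 100 mm with it upright. Free space on either side of it and under it.
- jack (a joint): Height of the lifting rest above its lowest position, m, 0 to 0.040. White scales on the column have a line every 5 mm from 0 to 40; the long thick line is 30 mm (0.030), where the lifting rest is level with the upright leg. A yellow pointer on the carriage reads on them. Its notch floors are 83 mm above the bench at 0.
- wheel (a joint): Handwheel on top of the column (axis upright at jig x = 0, y = +150 mm; rim 100 mm across, 213 to 227 mm above the bench), rad, growing clockwise seen from above. Clockwise raises the lifting rest, 8 mm a turn (jack = 0.008 x wheel / 6.283). It stays where it is left; about 2 N at the crank handle turns it.
- crank_grip (a point): Middle of the handwheel's upright crank handle: a black grip 21 mm thick and 50 mm tall that spins freely on its pin, 42 mm from the wheel's axis; its middle is 257 mm above the bench, lower end 230 mm, top 280 mm.
- bar_mid (a point): Centre of the hold-down bar: a solid flat steel bar 250 x 30 x 14 mm (length along its x, z up), 0.7 kg; it lies flat on the bench among the tubes.
- spray: Spray can, 60 mm across and 170 mm tall, origin under its centre. Must be left standing.
- tube0_mid (a point): Centre of a square steel tube, 25 x 25 mm and 200 mm long (length along its x), 0.3 kg, at first flat on the bench. All the tubes are alike; two to four are present (absent ones read None).
- tube1_mid (a point): Centre of a square steel tube, 25 x 25 mm and 200 mm long (length along its x), 0.3 kg, at first flat on the bench. All the tubes are alike; two to four are present (absent ones read None).
- tube2_mid (a point): Centre of a square steel tube, 25 x 25 mm and 200 mm long (length along its x), 0.3 kg, at first flat on the bench. All the tubes are alike; two to four are present (absent ones read None).
- tube3_mid (a point): Centre of a square steel tube, 25 x 25 mm and 200 mm long (length along its x), 0.3 kg, at first flat on the bench. All the tubes are alike; two to four are present (absent ones read None).
Not all that is in view belongs to the job. What is shaped like the part that bears tube0_mid but brown or turquoise is not meant.

How it is judged:
By the outcome, as a careful person would: the job done as asked, in the order asked, and still so for the second after the job is handed in, with the robot touching nothing.
Of tube0, tube1, tube2, tube3 only 2 to 4 are there at a start; the rules pass over those that are not, and their reading is None.
At some moment in a run one of tube0, bar may be knocked a few centimetres aside while the robot is not near it.
Once in a run the grip may slacken for a moment while it holds something.
It also fails if it takes over 210 s, if anything falls off the work surface, if the arm or the gripper's body presses on something with over 40 N, if the wrist force passes 120 N, or if a joint passes its speed limit or range.

## Robot

A 6-joint arm with a two-finger parallel gripper is mounted at the origin on the work surface. World frame = base frame: x ahead of the robot, y to its left, z up, the work surface at z = 0. Lengths are in m, angles in degrees, forces in N, time in s.
With the tool pointing down it reaches from about 0.35 to 0.875 m from the base axis. Payload 4.2 kg.
Tool frame: the origin (TCP) lies on the front face of the gripper's body, between the roots of the fingers; the fingertips stand 70 mm ahead of it and the grasp point (between the pads) lies 51 mm ahead of it (r.nose_length is the distance from the TCP to the fingertips, in m); z points along the fingers, y is the direction in which the jaws open and shut (so a half turn about z gives the same grasp; the last joint's range is limited). The gripper opens to 87 mm and grips with 3 to 60 N. Pads are 19 mm wide; open, the fingers measure 117 mm over their backs; the gripper's body (75 mm by 190 mm) begins 51 mm behind the grasp point.
Start: joints at [80.707, 22.042, 0.453, 0, -68.411, -14.817], TCP at [0.255, 0.57, 0.292] pointing down, gripper open.
Joint ranges: [-179.83, 179.83], [-69.29, 118.12], [-61.27, 80.66], [-181.25, 117.63], [-171.15, -9.14], [-177.46, 177.46]. Speed limits (degrees/s): [159.86, 159.86, 180, 180, 180, 180].

## Interface

Orientations are given as a 3x3 rotation matrix whose columns are the frame's x, y, z axes.
In Python, from station import telemetry, capture, order, r gives the robot as it stands.
- The arm moves only by the tool drive_tool, never from a script. Its argument "series" is a list of rows, each a list of 4 numbers: the shift along the tool's x, y, z as a fraction of full scale, then the turn about the tool's z as a fraction of full scale. In form: [[dx, dy, dz, turn], ...]. A call has 1 to 10 rows; each row is the pose to reach, as a shift and turn from the pose commanded when the call began, along the tool's axes at that moment; what a row does not reach only later rows make up. Full scale, the value 1, is 0.12 m for a shift and 2 rad for a turn. A row lasts 1/8 s, in which the tool goes at most 62.5 mm and 10.7 degrees, less where a joint would pass 70% of its speed; a pose out of reach is approached as far as the arm can. A call with a number of a shift or a turn outside -1 to 1 is refused whole. A call with a gripper value outside its range is refused whole. "fingers" is the finger opening in mm, from 0 to 87, set as the call begins (left out, the last holds). The fingers move at their own pace and stop on an object; the grip force is fixed at half the most. Time passes only in rows, so rows that repeat a pose let the fingers close. It gives the time, the measured TCP pose, the force and the opening at its end, in the units of the state.
- telemetry.sense(): the state, without advancing time (a new reading comes with each control period).
- capture(name): name is "side" or "top" or "wrist"; returns a dict with "color" (420x560x3 uint8, blue, green, red), "fx", "fy", "cx", "cy" (pixels), "k1" (the pictures are not rectified: a ray, as slopes to the right and down, at radius r is drawn at 1 + k1 r^2 times it, then the intrinsics apply), "eye" and "attitude" of the camera in the world; the wrist camera has in their place "mount" (4x4, takes a point from camera to tool coordinates, whose origin is the TCP and whose axes are the flange's). Camera axes: x right, y up, looking along -z (the intrinsics and any distortion apply to the point x, -y, -z); pixel columns grow to the right and rows downward; lengths in m; the calibration is good to about 2 mm. A picture is of the moment at which its call begins: read the wrist's pose just before it. There is no depth.
- order.finish_job(): hands the job in, once; it reports no verdict.
The state is a dict: "time_s": time; "joints": joint angles; "joint_velocities": joint speeds; "effort": joint torques, N m; "tcp_pos": TCP position; "ee_rot": TCP orientation; "wrist_force": force on the tool from outside, world axes, zero at the start; "moment": the same for the moment, N m; "gripper_width": opening from 0.0 (shut) to 1.0 (fully open).
Only numpy, scipy, OpenCV 4.12 (cv2) and the standard library are available. Lean on these libraries where they do the work, as an engineer would, in place of code of your own. Each camera call takes 0.05 s, during which the arm holds its last target. There are 200 camera calls.

## Working session

There is one attempt and no reset: what is moved stays moved. The work goes in short steps, Python scripts to look and compute and a tool call to move; the robot and the scene stay as the last step left them, time stands still between calls to the robot, and variables do not carry over. Pictures are saved under pics/ and viewed, about 12 in all and at most 16, crops included, and the job is handed in when it is done.

Besides the shell and the picture viewer there is one more tool, called after ">>>" as a command line: name --pt "numbers of a row" for each row, then --argument value for the rest. drive_tool: Moves the arm, as the interface text tells. Shift numbers are shares of 0.12 m and turn numbers shares of 2 rad, none past 1 either way. Its arguments: {"type":"object","properties":{"series":{"type":"array","items":{"type":"array","items":{"type":"number","minimum":-1,"maximum":1}}},"fingers":{"type":"number"}},"required":["series"]}

```bash
ls; mkdir -p pics
cat > h.py <<'E'
import numpy as np, cv2
from station import telemetry, capture, order, r
def save(c,n): cv2.imwrite('pics/'+n,c['color'])
def campose(c,s=None):
    if 'mount' in c:
        T=np.eye(4);T[:3,:3]=np.array(s['ee_rot']);T[:3,3]=s['tcp_pos'];M=T@np.array(c['mount']);return M[:3,3],M[:3,:3]
    return np.array(c['eye']),np.array(c['attitude'])
def ray(c,px,s=None):
    e,R=campose(c,s); u=(px[0]-c['cx'])/c['fx'];v=(px[1]-c['cy'])/c['fy']
    K=np.array([[c['fx'],0,c['cx']],[0,c['fy'],c['cy']],[0,0,1.]])
    x,y=cv2.undistortPoints(np.array([[[px[0],px[1]]]],float),K,np.array([c['k1'],0,0,0.]))[0,0]
    return e,R@np.array([x,-y,-1])
def onz(c,px,z,s=None):
    e,d=ray(c,px,s); return e+d*(z-e[2])/d[2]
def proj(c,p,s=None):
    e,R=campose(c,s); q=R.T@(np.array(p)-e); x,y=q[0]/-q[2],-q[1]/-q[2]; f=1+c['k1']*(x*x+y*y)
    return np.array([c['fx']*x*f+c['cx'],c['fy']*y*f+c['cy']])
E
python3 - <<'E'
from h import *
s=telemetry.sense();print(s)
for n in('top','side','wrist'):
    c=capture(n);save(c,n+'0.png');print(n,{k:np.round(v,3).tolist() for k,v in c.items() if k!='color'})
E
```

```text
pics
{'time_s': 0.0, 'joints': array([ 8.07071972e+01,  2.20905478e+01,  3.81121091e-01, -2.75560406e-02,
       -6.84111650e+01, -1.48190166e+01]), 'joint_velocities': array([-0.06783061, -0.02440081,  0.07629199, -0.02988807,  0.00561359,
        0.09729056]), 'effort': array([-9.19236882e-04, -3.90663207e+01,  1.87402046e+01,  4.22001645e+00,
        1.08812356e-02, -2.03806576e-04]), 'tcp_pos': array([0.25509956, 0.57008683, 0.29117456]), 'ee_rot': array([[ 9.12677467e-01, -4.08679863e-01, -7.81199122e-04],
       [-4.08680595e-01, -9.12675272e-01, -2.00484517e-03],
       [ 1.06358730e-04,  2.14903794e-03, -9.99997685e-01]]), 'wrist_force': array([-0.50693487, -0.1433152 ,  1.25176272]), 'moment': array([-0.00666139, -0.05002473, -0.01727663]), 'gripper_width': 0.9995678493785668}
top {'fx': 527.586, 'fy': 527.586, 'cx': 276.16, 'cy': 215.103, 'k1': -0.199, 'eye': [0.363, -0.014, 1.562], 'attitude': [[0.002, 0.996, -0.086], [-1.0, 0.002, 0.008], [0.009, 0.086, 0.996]]}
side {'fx': 407.42, 'fy': 407.42, 'cx': 284.667, 'cy': 209.875, 'k1': 0.001, 'eye': [0.327, -0.767, 0.98], 'attitude': [[0.977, 0.162, -0.141], [-0.215, 0.714, -0.667], [-0.007, 0.682, 0.732]]}
wrist {'fx': 314.665, 'fy': 314.665, 'cx': 281.834, 'cy': 203.72, 'k1': -0.013, 'mount': [[-0.0, 0.96, 0.278, 0.077], [1.0, 0.0, -0.0, 0.0], [-0.0, 0.278, -0.96, -0.092], [0.0, 0.0, 0.0, 1.0]]}
```

View pics/top0.png

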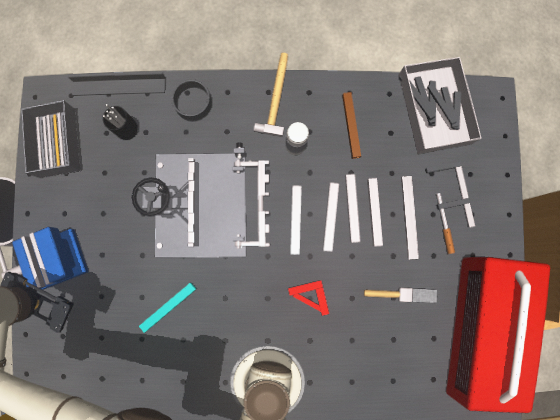

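View pics/side0.png

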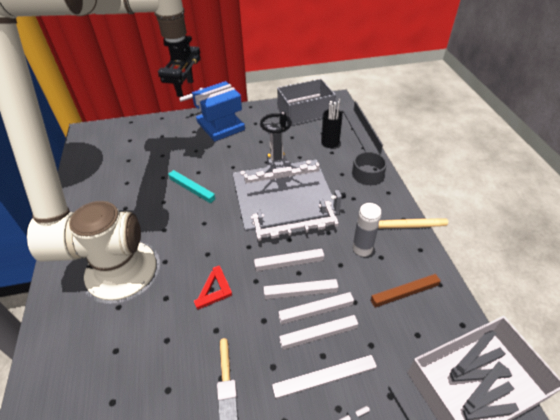

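The top view shows four white tubes at about (296,220), (331,217), (352,208) and (376,212), with a longer fifth piece at (410,217), probably the bar. The brown (352,125) and turquoise (167,307) pieces are decoys. The spray can is at (297,130), the wheel at (150,197) and the folded leg at (263,203). The side view agrees.

```bash
cat > meas.py <<'E'
from h import *
def parts(c,z=0.025,thr=150):
    hsv=cv2.cvtColor(c['color'],cv2.COLOR_BGR2HSV)
    m=((hsv[...,2]>thr)&(hsv[...,1]<45)).astype(np.uint8)*255
    out=[]
    for k in cv2.findContours(m,cv2.RETR_EXTERNAL,cv2.CHAIN_APPROX_NONE)[0]:
        if cv2.contourArea(k)<200: continue
        P=np.array([onz(c,p,z)[:2] for p in k[:,0].astype(float)])
        (cx,cy),(w,h),a=cv2.minAreaRect((P*1000).astype(np.float32))
        if w<h: w,h,a=h,w,a+90
        a=(a+90)%180-90
        if 130<w<290 and h<50:
            uv=k[:,0].mean(0); out.append((round(cx),round(cy),round(w),round(h),round(a,1),uv.round().tolist()))
    return sorted(out,key=lambda t:-t[1])
E
python3 - <<'E'
from meas import *
c=capture('top')
for p in parts(c): print(p)
im=c['color'];cv2.imwrite('pics/c1.png',cv2.resize(im[120:280,110:440],(792,384),interpolation=cv2.INTER_CUBIC))
s=cv2.imread('pics/side0.png');cv2.imwrite('pics/c2.png',cv2.resize(s[100:260,215:355],(700,800)[0:1]+(800,),interpolation=cv2.INTER_CUBIC)[:600])
hsv=cv2.cvtColor(im,cv2.COLOR_BGR2HSV);print(hsv[217,410],hsv[220,296],hsv[230,220])
E
```

```text
(79, 797, 153, 28, -2.3, [9.0, 350.0])
(483, -83, 203, 28, -1.8, [296.0, 220.0])
(492, -187, 203, 28, -6.1, [331.0, 217.0])
(518, -252, 203, 28, 4.0, [353.0, 208.0])
(507, -319, 202, 27, 4.3, [375.0, 212.0])
(491, -424, 248, 31, 3.4, [410.0, 217.0])
[  0  10 241] [  0   2 248] [132   7 180]
```

View pics/c1.png

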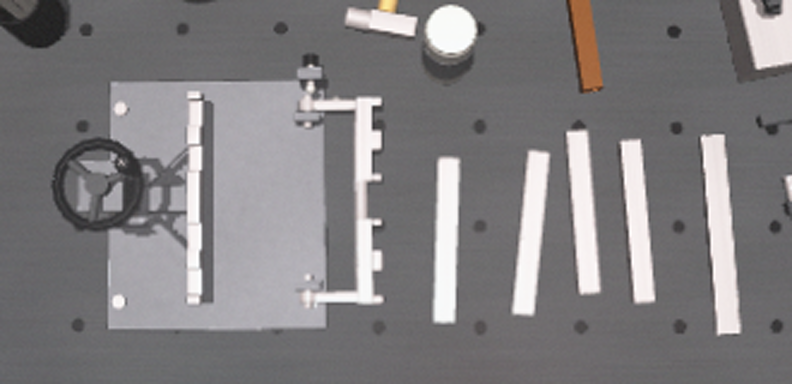

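View pics/c2.png

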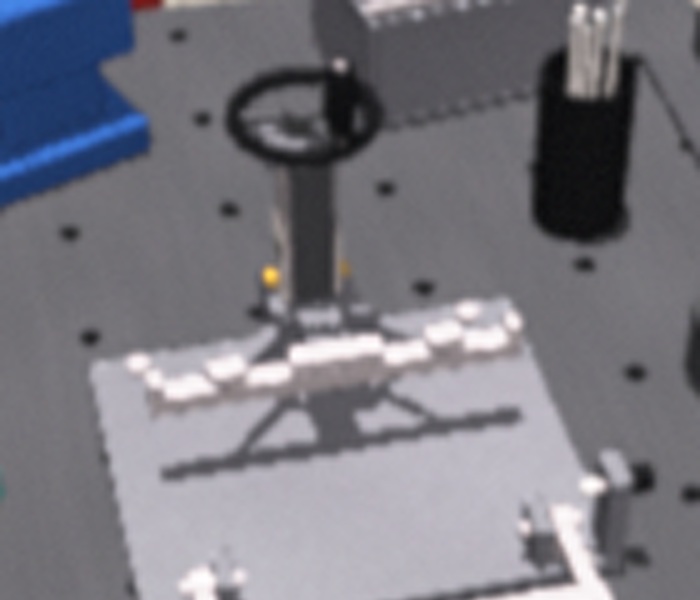

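The close crop confirms the choice: four clean white tubes and the longer flat bar (c1 720,235). It also shows the leg hinge line at c1 x≈310, the bare grip at c1 (362,200) and the wheel hub at c1 (97,184) with the crank up and to the right of it. In c2 the yellow pointer sits low, near 0.

Run:
```python
from h import *
c=capture('top')
f=lambda u,v:(110+u/2.4,120+v/2.4)
g=lambda u,v,z:print((u,v,z),onz(c,f(u,v),z).round(3))
for p in[(110,82),(325,82),(326,328),(108,328)]:g(*p,.012)
g(97,184,.22);g(122,160,.28);g(362,200,.035)
for p in[(195,93),(195,303)]:g(*p,.095)
g(310,102,.035);g(310,298,.035);g(451,28,.17)
g(371,98,.035);g(371,303,.035)
# side cam handle top px: c2 scale 5
s=capture('side')
for u,v in[(340,68),(305,118)]:
  px=(215+u/5,100+v/5); print(px,onz(s,px,.28).round(3),onz(s,px,.227).round(3))
# dark wheel ring centroid
hsv=cv2.cvtColor(c['color'],cv2.COLOR_BGR2HSV)[...,2]
m=(hsv<50)[165:230,120:180];ys,xs=np.nonzero(m);
k=max(cv2.findContours(m.astype(np.uint8),cv2.RETR_EXTERNAL,cv2.CHAIN_APPROX_NONE)[0],key=cv2.contourArea)
e=cv2.minEnclosingCircle(k);print(e,onz(c,(e[0][0]+120,e[0][1]+165),.22).round(3))
```

```text
(110, 82, 0.012) [0.68  0.336 0.012]
(325, 82, 0.012) [0.679 0.066 0.012]
(326, 328, 0.012) [0.374 0.062 0.012]
(108, 328, 0.012) [0.372 0.332 0.012]
(97, 184, 0.22) [0.526 0.3   0.22 ]
(122, 160, 0.28) [0.543 0.261 0.28 ]
(362, 200, 0.035) [0.529 0.018 0.035]
(195, 93, 0.095) [0.649 0.215 0.095]
(195, 303, 0.095) [0.402 0.211 0.095]
(310, 102, 0.035) [0.65  0.083 0.035]
(310, 298, 0.035) [0.41  0.081 0.035]
(451, 28, 0.17) [ 0.709 -0.084  0.17 ]
(371, 98, 0.035) [0.655 0.008 0.035]
(371, 303, 0.035) [0.404 0.007 0.035]
(283.0, 113.6) [0.542 0.259 0.28 ] [0.558 0.336 0.227]
(276.0, 123.6) [0.511 0.213 0.28 ] [0.525 0.287 0.227]
((16.5, 25.0), 1.1181340217590332) [0.543 0.338 0.22 ]
```

Jig pose: origin ≈ (0.528, 0.148), yaw ≈ +0.8°. Plate edges, hinge, rest, wheel and grip all agree with this within about 2 mm. Next I go to the leg grip, rising first.

```bash
cat > go.py <<'E'
import sys
from h import *
# usage: go.py x y z yaw  (TCP target) -> per-call fractions
x,y,z,yaw=map(float,sys.argv[1:5]); s=telemetry.sense();R=np.array(s['ee_rot']);p=np.array(s['tcp_pos'])
d=R.T@(np.array([x,y,z])-p)/.12
cur=np.degrees(np.arctan2(R[1,0],R[0,0])); t=-np.radians((yaw-cur+180)%360-180)/2
print('pos',p.round(4),'yaw',cur.round(2),'F',s['wrist_force'].round(1),'w',round(87*s['gripper_width'],1),'t',s['time_s'],'shift',d.round(4),'turn',round(t,4))
E
python3 go.py 0.529 0.018 0.38 0.8
```

```text
pos [0.2552 0.5704 0.2919] yaw -24.11 F [ 0.2  1.2 -0.5] w 87.1 t 0.3 shift [ 3.963   3.2697 -0.7317] turn -0.2174
```

>>> drive_tool --pt "0.1 0.1 -0.4 0" --pt "0.4 0.35 -0.73 0" --pt "0.8 0.65 -0.73 0" --pt "1 0.82 -0.73 0" --fingers 60

```text
time_s: 0.8
tcp_pos: [0.3254, 0.4294, 0.3809]
ee_rot: [[0.912, -0.41, 0.0], [-0.41, -0.912, 0.002], [-0.0, -0.002, -1.0]]
wrist_force: [0.2, 0.1, -0.4]
gripper_width: 0.707
```

>>> drive_tool --pt "0.35 0.28 0 0" --pt "0.7 0.55 0 0" --pt "1 0.82 0 0"

```text
time_s: 1.18
tcp_pos: [0.3944, 0.2911, 0.38]
ee_rot: [[0.913, -0.409, 0.0], [-0.409, -0.913, 0.0], [0.0, -0.0, -1.0]]
wrist_force: [0.5, 0.6, -0.1]
gripper_width: 0.69
```

>>> drive_tool --pt "0.35 0.28 0 0" --pt "0.7 0.55 0 0" --pt "1 0.82 0 0"

```text
time_s: 1.55
tcp_pos: [0.4638, 0.1523, 0.38]
ee_rot: [[0.913, -0.409, 0.0], [-0.409, -0.913, 0.0], [0.0, -0.0, -1.0]]
wrist_force: [1.3, -0.0, 0.6]
gripper_width: 0.688
```

>>> drive_tool --pt "0.35 0.28 0 0" --pt "0.7 0.55 0 -0.08" --pt "0.96 0.81 0 -0.16" --pt "0.96 0.81 0 -0.217" --pt "0.96 0.81 0 -0.217"

```text
time_s: 2.17
tcp_pos: [0.5287, 0.0176, 0.3797]
ee_rot: [[1.0, 0.011, -0.0], [0.011, -1.0, 0.0], [-0.0, -0.0, -1.0]]
wrist_force: [-0.5, -0.1, -0.2]
gripper_width: 0.684
```

```bash
python3 go.py 0.529 0.018 0.19 0.8
python3 - <<'E'
from h import *
s=telemetry.sense();c=capture('wrist');save(c,'w1.png');print(proj(c,[.529,.018,.035],s))
E
```

```text
pos [0.5287 0.0176 0.3797] yaw 0.61 F [-0.5 -0.1 -0.2] w 59.5 t 2.175 shift [ 0.0027 -0.0032  1.5807] turn -0.0017
[281.18632786 169.2047804 ]
```

View pics/w1.png

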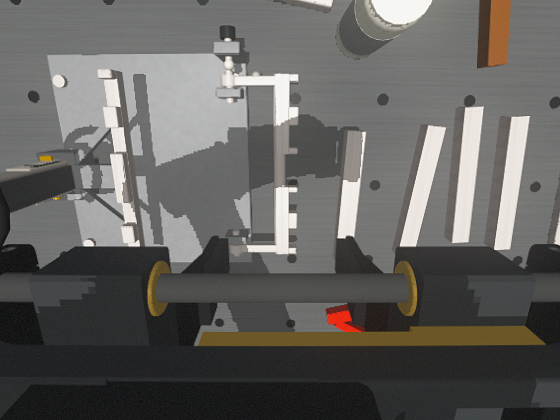

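The bare grip bar is at column 281 and row about 167 in the wrist view, matching the predicted (281,169). Descending.

>>> drive_tool --pt "0 0 0.3 0" --pt "0 0 0.6 0" --pt "0 0 1 0" --pt "0 0 1 0"

```text
time_s: 2.72
tcp_pos: [0.5267, 0.0183, 0.2568]
ee_rot: [[1.0, 0.013, -0.008], [0.013, -1.0, -0.002], [-0.008, 0.002, -1.0]]
wrist_force: [1.6, -0.3, 1.1]
gripper_width: 0.688
```

>>> drive_tool --pt "0 0 0.3 0" --pt "0 0 0.6 0" --pt "0 0 1 0" --pt "0 0 1 0"

```text
time_s: 3.22
tcp_pos: [0.5281, 0.0183, 0.139]
ee_rot: [[1.0, 0.013, -0.004], [0.013, -1.0, -0.002], [-0.004, 0.002, -1.0]]
wrist_force: [0.7, 0.4, 0.5]
gripper_width: 0.689
```

>>> drive_tool --pt "0 0 0.2 0" --pt "0 0 0.43 0" --pt "0 0 0.43 0"

```text
time_s: 3.6
tcp_pos: [0.5298, 0.0186, 0.0897]
ee_rot: [[1.0, 0.014, 0.001], [0.014, -1.0, -0.0], [0.001, 0.0, -1.0]]
wrist_force: [-0.4, 0.4, -0.1]
gripper_width: 0.687
```

>>> drive_tool --pt "0 0 0 0" --pt "0 0 0 0" --pt "0 0 0 0" --pt "0 0 0 0" --fingers 8

```text
time_s: 4.1
tcp_pos: [0.5289, 0.0182, 0.0887]
ee_rot: [[1.0, 0.013, 0.001], [0.013, -1.0, 0.0], [0.001, -0.0, -1.0]]
wrist_force: [-0.8, 0.0, -0.8]
gripper_width: 0.317
```

>>> drive_tool --pt "0 0 0 0" --pt "0 0 0 0" --pt "0 0 0 0" --pt "0 0 0 0" --fingers 8

```text
time_s: 4.6
tcp_pos: [0.5288, 0.0208, 0.0884]
ee_rot: [[1.0, 0.014, 0.001], [0.014, -1.0, 0.003], [0.001, -0.003, -1.0]]
wrist_force: [-4.6, 12.9, 1.6]
gripper_width: 0.173
```

>>> drive_tool --pt "0 -0.028 -0.085 0" --pt "0 -0.047 -0.167 0" --pt "0 -0.08 -0.246 0" --pt "0 -0.124 -0.318 0" --pt "0 -0.179 -0.383 0" --pt "0 -0.244 -0.438 0" --pt "0 -0.244 -0.438 0"

```text
time_s: 5.48
tcp_pos: [0.5285, 0.0442, 0.1435]
ee_rot: [[1.0, 0.015, -0.001], [0.015, -1.0, -0.006], [-0.001, 0.006, -1.0]]
wrist_force: [1.4, -14.6, 9.0]
gripper_width: 0.172
```

>>> drive_tool --pt "0 -0.08 -0.045 0" --pt "0 -0.16 -0.077 0" --pt "0 -0.245 -0.097 0" --pt "0 -0.33 -0.1 0" --pt "0 -0.36 -0.1 0" --pt "0 -0.36 -0.1 0"

```text
time_s: 6.22
tcp_pos: [0.5283, 0.087, 0.1584]
ee_rot: [[1.0, 0.016, 0.001], [0.016, -1.0, -0.007], [0.001, 0.007, -1.0]]
wrist_force: [-4.6, -15.2, 25.3]
gripper_width: 0.175
```

>>> drive_tool --pt "0 0 0 0" --pt "0 0 0 0" --pt "0 0 0 0" --pt "0 0 0 0" --fingers 50

```text
time_s: 6.72
tcp_pos: [0.5276, 0.0909, 0.1525]
ee_rot: [[1.0, 0.014, -0.001], [0.014, -1.0, -0.0], [-0.001, 0.0, -1.0]]
wrist_force: [1.3, 0.4, -0.2]
gripper_width: 0.524
```

```bash
python3 go.py 0.528 0.087 0.28 0.8
python3 - <<'E'
from h import *
c=capture('side');cv2.imwrite('pics/c3.png',cv2.resize(c['color'][100:260,215:375],(600,600),interpolation=cv2.INTER_CUBIC))
E
```

```text
pos [0.5276 0.0909 0.1525] yaw 0.78 F [ 1.3  0.4 -0.2] w 45.6 t 6.725 shift [ 0.002   0.033  -1.0625] turn -0.0002
```

View pics/c3.png

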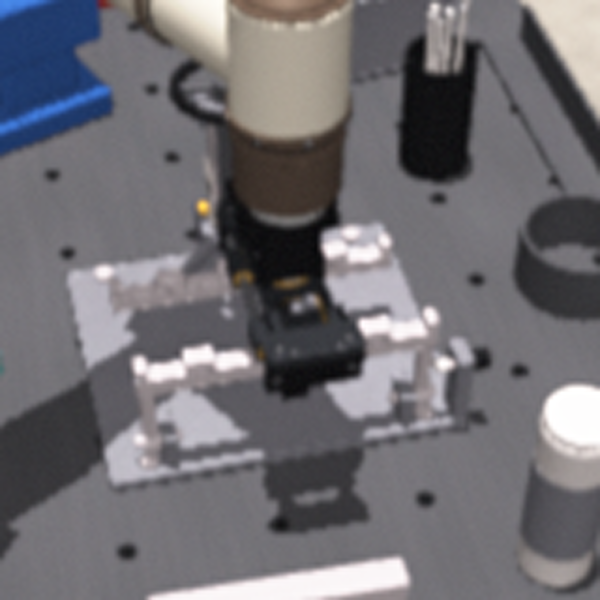

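The leg stands upright, with both its arms vertical in the side view. Next I rise and go over the crank.

>>> drive_tool --pt "0 0 -0.3 0" --pt "0 0 -0.7 0" --pt "0 0 -1 0" --pt "0 0 -1 0"

```text
time_s: 7.28
tcp_pos: [0.5291, 0.0914, 0.276]
ee_rot: [[1.0, 0.014, 0.007], [0.014, -1.0, 0.003], [0.007, -0.003, -1.0]]
wrist_force: [-0.1, -0.2, -1.5]
gripper_width: 0.577
```

>>> drive_tool --pt "0 0 -0.4 0" --pt "0 0 -0.8 0" --pt "0 0 -1 0" --pt "0 -0.4 -1 0" --pt "0 -0.4 -1 0"

```text
time_s: 7.9
tcp_pos: [0.5268, 0.1408, 0.3912]
ee_rot: [[1.0, 0.016, -0.003], [0.016, -1.0, -0.0], [-0.003, 0.0, -1.0]]
wrist_force: [-1.0, -0.9, -0.0]
gripper_width: 0.574
```

```bash
python3 go.py 0.5425 0.261 0.392 0.8
python3 - <<'E'
from h import *
c=capture('top');cv2.imwrite('pics/c4.png',cv2.resize(c['color'][140:270,110:300],(760,520),interpolation=cv2.INTER_CUBIC))
E
```

```text
pos [0.5268 0.1408 0.3912] yaw 0.93 F [-1.  -0.9 -0. ] w 49.9 t 7.9 shift [ 0.1467 -0.9997 -0.0075] turn 0.0011
```

View pics/c4.png

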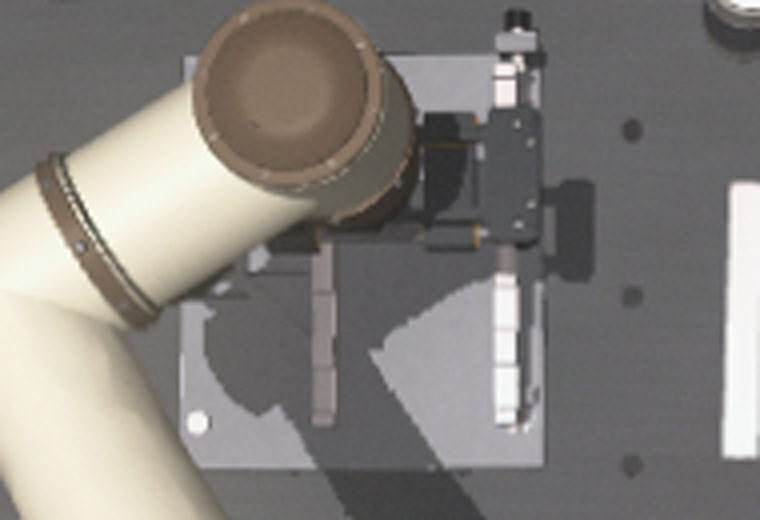

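The leg's tooth tops form a straight line at column ~506 of the crop, so it is upright. On to the crank.

>>> drive_tool --pt "0.05 -0.35 0 0" --pt "0.1 -0.7 0 0" --pt "0.147 -1 0 0" --pt "0.147 -1 0 0" --pt "0.147 -1 0 0"

```text
time_s: 8.57
tcp_pos: [0.5431, 0.2582, 0.3919]
ee_rot: [[1.0, 0.013, -0.002], [0.013, -1.0, -0.001], [-0.002, 0.001, -1.0]]
wrist_force: [-0.8, 0.2, -0.3]
gripper_width: 0.572
```

```bash
python3 go.py 0.5425 0.260 0.311 0.8
python3 - <<'E'
from h import *
c=capture('top');p=onz(c,(110+506/4,140+350/4),.125);print(p, onz(c,(110+323/4,140+350/4),.095))
s=telemetry.sense();c=capture('wrist');save(c,'w2.png');print(proj(c,[.5425,.26,.28],s),proj(c,[.5425,.26,.23],s))
E
```

```text
pos [0.5431 0.2582 0.3919] yaw 0.74 F [-0.8  0.2 -0.3] w 49.7 t 8.575 shift [-0.0038 -0.0163  0.6741] turn -0.0006
[0.45269013 0.08260486 0.125     ] [0.45414495 0.21293447 0.095     ]
[277.90532531 228.38711557] [278.55336375 207.43782106]
```

View pics/w2.png

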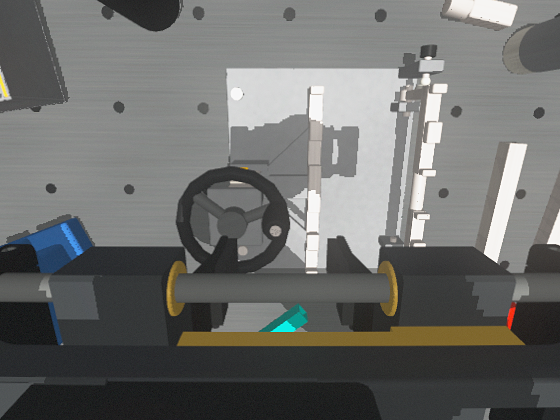

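The handle top is at (275,231) against a predicted (278,228), so I can descend.

>>> drive_tool --pt "0 -0.01 0.25 0" --pt "-0.01 -0.02 0.5 0" --pt "-0.01 -0.03 0.67 0" --pt "-0.01 -0.03 0.67 0"

```text
time_s: 9.18
tcp_pos: [0.5414, 0.2611, 0.311]
ee_rot: [[1.0, 0.012, -0.003], [0.012, -1.0, -0.002], [-0.003, 0.002, -1.0]]
wrist_force: [-1.3, 0.0, 0.7]
gripper_width: 0.577
```

>>> drive_tool --pt "0 0 0 0" --pt "0 0 0 0" --pt "0 0 0 0" --pt "0 0 0 0" --pt "0 0 0 0" --pt "0 0 0 0" --fingers 12

```text
time_s: 9.93
tcp_pos: [0.542, 0.2624, 0.3129]
ee_rot: [[1.0, 0.013, 0.001], [0.013, -1.0, 0.0], [0.001, -0.0, -1.0]]
wrist_force: [-0.3, -1.5, 2.7]
gripper_width: 0.235
```

```bash
python3 go.py 0.5425 0.260 0.311 0.8
```

```text
pos [0.542  0.2624 0.3129] yaw 0.76 F [-0.3 -1.5  2.7] w 20.4 t 9.925 shift [0.0035 0.0205 0.0157] turn -0.0003
```

Handle held: the opening reads 20.4 mm and it should be 21. I'll compute the circle rows in tool axes, clockwise in 24° steps.

```bash
cat > crank.py <<'E'
import sys
from h import *
# crank.py startdeg step n
a0,st,n=float(sys.argv[1]),float(sys.argv[2]),int(sys.argv[3]);R=np.array(telemetry.sense()['ee_rot'])
P=lambda a:.042*np.array([np.cos(np.radians(a)),np.sin(np.radians(a)),0])
print([[float(v) for v in ((R.T@(P(a0-st*k)-P(a0)))/.12).round(3)[:2]]+[0,0] for k in range(1,n+1)])
E
for a in -66.6 -306.6 -186.6; do python3 crank.py $a 24 10; done
```

```text
[[-0.143, 0.027, 0, 0], [-0.285, -0.007, 0, 0], [-0.4, -0.095, 0, 0], [-0.47, -0.223, 0, 0], [-0.482, -0.368, 0, 0], [-0.434, -0.505, 0, 0], [-0.334, -0.611, 0, 0], [-0.199, -0.667, 0, 0], [-0.054, -0.664, 0, 0], [0.078, -0.601, 0, 0]]
[[0.095, 0.11, 0, 0], [0.136, 0.25, 0, 0], [0.118, 0.394, 0, 0], [0.042, 0.518, 0, 0], [-0.078, 0.601, 0, 0], [-0.221, 0.628, 0, 0], [-0.362, 0.594, 0, 0], [-0.478, 0.506, 0, 0], [-0.548, 0.378, 0, 0], [-0.56, 0.233, 0, 0]]
[[0.048, -0.137, 0, 0], [0.148, -0.243, 0, 0], [0.283, -0.299, 0, 0], [0.428, -0.296, 0, 0], [0.56, -0.233, 0, 0], [0.654, -0.123, 0, 0], [0.696, 0.017, 0, 0], [0.677, 0.161, 0, 0], [0.602, 0.285, 0, 0], [0.482, 0.368, 0, 0]]
```

>>> drive_tool --pt "-0.143 0.027 0 0" --pt "-0.285 -0.007 0 0" --pt "-0.4 -0.095 0 0" --pt "-0.47 -0.223 0 0" --pt "-0.482 -0.368 0 0" --pt "-0.434 -0.505 0 0" --pt "-0.334 -0.611 0 0" --pt "-0.199 -0.667 0 0" --pt "-0.054 -0.664 0 0" --pt "0.078 -0.601 0 0"

```text
time_s: 11.18
tcp_pos: [0.5498, 0.3362, 0.3128]
ee_rot: [[1.0, 0.015, -0.002], [0.015, -1.0, -0.0], [-0.002, 0.0, -1.0]]
wrist_force: [-2.8, -0.9, 5.7]
gripper_width: 0.231
```

>>> drive_tool --pt "0.095 0.11 0 0" --pt "0.136 0.25 0 0" --pt "0.118 0.394 0 0" --pt "0.042 0.518 0 0" --pt "-0.078 0.601 0 0" --pt "-0.221 0.628 0 0" --pt "-0.362 0.594 0 0" --pt "-0.478 0.506 0 0" --pt "-0.548 0.378 0 0" --pt "-0.56 0.233 0 0"

```text
time_s: 12.42
tcp_pos: [0.4838, 0.3057, 0.3129]
ee_rot: [[1.0, 0.014, 0.003], [0.014, -1.0, -0.002], [0.003, 0.002, -1.0]]
wrist_force: [12.5, -2.9, -0.8]
gripper_width: 0.235
```

>>> drive_tool --pt "0.048 -0.137 0 0" --pt "0.148 -0.243 0 0" --pt "0.283 -0.299 0 0" --pt "0.428 -0.296 0 0" --pt "0.56 -0.233 0 0" --pt "0.654 -0.123 0 0" --pt "0.696 0.017 0 0" --pt "0.677 0.161 0 0" --pt "0.602 0.285 0 0" --pt "0.482 0.368 0 0"

```text
time_s: 13.68
tcp_pos: [0.5417, 0.2621, 0.3128]
ee_rot: [[1.0, 0.013, -0.0], [0.013, -1.0, 0.0], [-0.0, -0.0, -1.0]]
wrist_force: [-0.7, 6.4, 6.0]
gripper_width: 0.231
```

>>> drive_tool --pt "0 0 0 0" --pt "0 0 0 0" --pt "0 0 0 0" --pt "0 0 0 0"

```text
time_s: 14.18
tcp_pos: [0.5414, 0.2623, 0.3128]
ee_rot: [[1.0, 0.014, -0.002], [0.014, -1.0, -0.002], [-0.002, 0.002, -1.0]]
wrist_force: [-2.0, -1.1, 7.6]
gripper_width: 0.233
```

```bash
python3 go.py 0.5425 0.260 0.311 0.8
python3 - <<'E'
from h import *
def yel(im):
    h=cv2.cvtColor(im,cv2.COLOR_BGR2HSV);m=((h[...,0]>18)&(h[...,0]<35)&(h[...,1]>140)&(h[...,2]>90)).astype(np.uint8)
    n,l,s,c=cv2.connectedComponentsWithStats(m);return [(s[i,4],c[i].round(1).tolist()) for i in range(1,n) if s[i,4]>2]
print(yel(cv2.imread('pics/side0.png')[100:200,240:320]))
c=capture('side');print(yel(c['color'][100:200,240:320]))
cv2.imwrite('pics/c5.png',np.hstack([cv2.resize(i[125:185,255:305],(400,480),interpolation=cv2.INTER_CUBIC) for i in(cv2.imread('pics/side0.png'),c['color'])]))
E
```

```text
pos [0.5414 0.2623 0.3128] yaw 0.78 F [-2.  -1.1  7.6] w 20.3 t 14.175 shift [0.0092 0.0189 0.0152] turn -0.0001
[(np.int32(6), [28.5, 55.0])]
[]
```

View pics/c5.png

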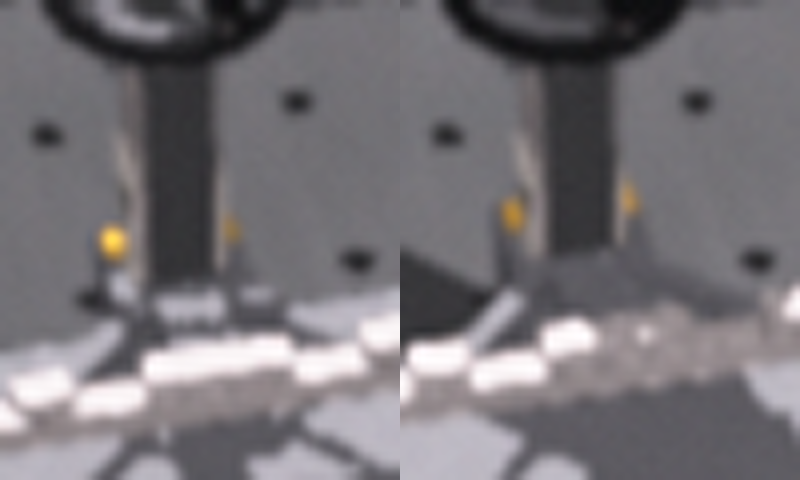

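Run:
```python
from h import *
s=capture('side');o=np.array([.528,.149]);a=np.radians(.8);J=lambda x,y,z:[o[0]+x*np.cos(a)-y*np.sin(a),o[1]+x*np.sin(a)+y*np.cos(a),z]
for z in(.095,.103,.111):print(z,[((proj(s,J(x,.065,z))-[215,100])*5).round(0).tolist() for x in(-.12,-.073,0,.073,.12)])
# leg check with current c3 (crop scale 3.75 off 215,100)
print([((proj(s,J(x,-.065,.125))-[215,100])*3.75).round(0).tolist() for x in(-.12,-.073,.12)])
```

```text
0.095 [[154.0, 380.0], [225.0, 369.0], [335.0, 351.0], [443.0, 334.0], [512.0, 323.0]]
0.103 [[153.0, 371.0], [225.0, 360.0], [335.0, 342.0], [444.0, 324.0], [513.0, 313.0]]
0.111 [[152.0, 362.0], [224.0, 350.0], [335.0, 333.0], [444.0, 315.0], [513.0, 304.0]]
[[140.0, 365.0], [198.0, 355.0], [431.0, 316.0]]
```

Against the model projections, the rest started at about 0–2 mm. It has now risen by 2 turns (16 mm), and the leg teeth project exactly where an upright leg should be. I'll turn 1.5 more and then look closely.

>>> drive_tool --pt "-0.143 0.027 0 0" --pt "-0.285 -0.007 0 0" --pt "-0.4 -0.095 0 0" --pt "-0.47 -0.223 0 0" --pt "-0.482 -0.368 0 0" --pt "-0.434 -0.505 0 0" --pt "-0.334 -0.611 0 0" --pt "-0.199 -0.667 0 0" --pt "-0.054 -0.664 0 0" --pt "0.078 -0.601 0 0"

```text
time_s: 15.52
tcp_pos: [0.5499, 0.3361, 0.3128]
ee_rot: [[1.0, 0.015, -0.002], [0.015, -1.0, -0.001], [-0.002, 0.001, -1.0]]
wrist_force: [-2.3, -0.1, 10.0]
gripper_width: 0.23
```

>>> drive_tool --pt "0.095 0.11 0 0" --pt "0.136 0.25 0 0" --pt "0.118 0.394 0 0" --pt "0.042 0.518 0 0" --pt "-0.078 0.601 0 0" --pt "-0.221 0.628 0 0" --pt "-0.362 0.594 0 0" --pt "-0.478 0.506 0 0" --pt "-0.548 0.378 0 0" --pt "-0.56 0.233 0 0"

```text
time_s: 16.77
tcp_pos: [0.484, 0.3069, 0.3129]
ee_rot: [[1.0, 0.014, 0.002], [0.014, -1.0, -0.001], [0.002, 0.001, -1.0]]
wrist_force: [11.9, -3.7, 1.9]
gripper_width: 0.23
```

>>> drive_tool --pt "0.048 -0.137 0 0" --pt "0.148 -0.243 0 0" --pt "0.213 -0.28 0 0" --pt "0.213 -0.28 0 0" --pt "0.213 -0.28 0 0"

```text
time_s: 17.4
tcp_pos: [0.5088, 0.3399, 0.3128]
ee_rot: [[1.0, 0.013, -0.001], [0.013, -1.0, -0.003], [-0.001, 0.003, -1.0]]
wrist_force: [2.1, -2.0, 7.3]
gripper_width: 0.23
```

>>> drive_tool --pt "0 0 0 0" --pt "0 0 0 0" --pt "0 0 0 0" --pt "0 0 0 0" --fingers 50

```text
time_s: 17.9
tcp_pos: [0.5083, 0.3399, 0.3117]
ee_rot: [[1.0, 0.013, -0.002], [0.013, -1.0, -0.001], [-0.002, 0.001, -1.0]]
wrist_force: [-0.1, -0.0, 0.3]
gripper_width: 0.548
```

>>> drive_tool --pt "0 0 -0.3 0" --pt "0 0 -0.67 0" --pt "0 0 -0.67 0"

```text
time_s: 18.27
tcp_pos: [0.5095, 0.3404, 0.3974]
ee_rot: [[1.0, 0.013, 0.007], [0.013, -1.0, 0.006], [0.007, -0.006, -1.0]]
wrist_force: [0.3, -0.1, -0.5]
gripper_width: 0.571
```

```bash
python3 go.py 0.45 0.06 0.39 0.8;python3 - <<'E'
from h import *
J=np.array
# where scale would be in wrist cam for candidate poses
s=telemetry.sense();c=capture('wrist')
for x,y,z in[(.43,.04,.30),(.45,.06,.35),(.45,.08,.30),(.43,0.08,.33)]:
    s2=dict(s);s2['tcp_pos']=[x,y,z];print((x,y,z),[proj(c,[.508+.0,.279,h],s2).round(0).tolist() for h in(.1,.12,.14,.16,.18)],[proj(c,[.545+.0,.279,h],s2).round(0).tolist() for h in(.1,.18)])
E
```

```text
pos [0.5095 0.3404 0.3974] yaw 0.76 F [ 0.3 -0.1 -0.5] w 49.7 t 18.275 shift [-0.5272  2.3298  0.0449] turn -0.0003
(0.43, 0.04, 0.3) [[19.0, 110.0], [0.0, 110.0], [-21.0, 109.0], [-47.0, 109.0], [-77.0, 108.0]] [[11.0, 66.0], [-93.0, 48.0]]
(0.45, 0.06, 0.35) [[79.0, 130.0], [67.0, 131.0], [53.0, 132.0], [37.0, 133.0], [19.0, 135.0]] [[74.0, 94.0], [10.0, 87.0]]
(0.45, 0.08, 0.3) [[67.0, 133.0], [51.0, 134.0], [34.0, 136.0], [13.0, 137.0], [-11.0, 140.0]] [[60.0, 90.0], [-24.0, 81.0]]
(0.43, 0.08, 0.33) [[83.0, 111.0], [70.0, 110.0], [55.0, 110.0], [38.0, 110.0], [18.0, 109.0]] [[77.0, 71.0], [8.0, 56.0]]
```

>>> drive_tool --pt "-0.2 0.35 0 0" --pt "-0.4 0.7 0 0" --pt "-0.58 1 0 0"

```text
time_s: 18.7
tcp_pos: [0.4393, 0.2173, 0.3913]
ee_rot: [[1.0, 0.013, -0.003], [0.013, -1.0, -0.002], [-0.003, 0.002, -1.0]]
wrist_force: [0.1, -0.7, 0.6]
gripper_width: 0.572
```

>>> drive_tool --pt "0 0.35 0.1 0" --pt "0 0.7 0.4 0" --pt "0 0.92 0.8 0" --pt "0 0.92 1 0" --pt "0 0.92 1 0" --pt "0 0.92 1 0"

```text
time_s: 19.45
tcp_pos: [0.4425, 0.1089, 0.2735]
ee_rot: [[1.0, 0.014, 0.001], [0.014, -1.0, 0.0], [0.001, -0.0, -1.0]]
wrist_force: [-0.4, 0.2, -0.1]
gripper_width: 0.575
```

Run:
```python
from h import *
s=telemetry.sense();c=capture('wrist');print(s['tcp_pos'])
print([proj(c,[.508+.0,.279,h],s).round(0).tolist() for h in(.1,.12,.14,.16,.18)])
cv2.imwrite('pics/c6.png',cv2.resize(c['color'][60:240,0:240],(800,600),interpolation=cv2.INTER_CUBIC))
```

```text
[0.44253838 0.10889343 0.27348363]
[[76.0, 125.0], [60.0, 126.0], [41.0, 127.0], [18.0, 128.0], [-9.0, 130.0]]
```

View pics/c6.png

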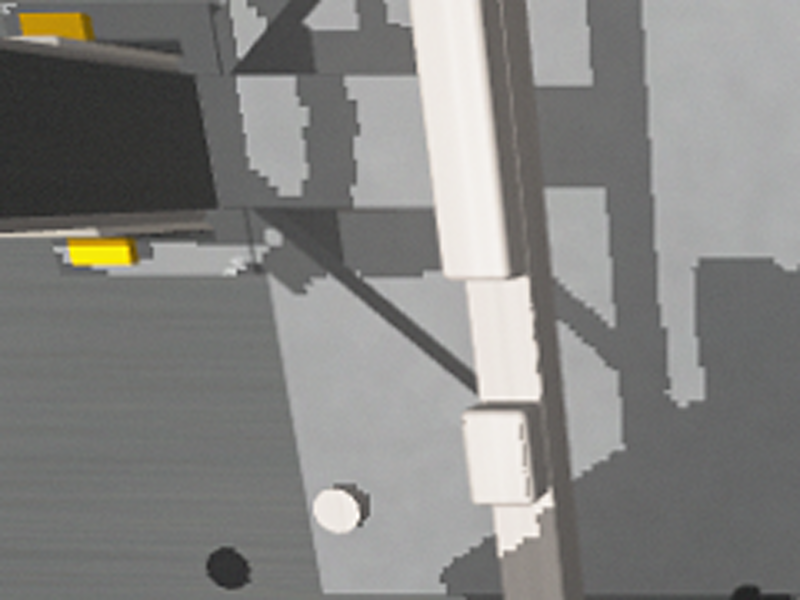

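The scale strips are nearly edge-on from here, with the yellow pointer at crop (100,250). I'll step back in x for a more oblique view.

Run:
```python
from h import *
s=telemetry.sense();np.save('w6s.npy',[s['tcp_pos'],*np.array(s['ee_rot'])]);c=capture('wrist');save(c,'w6.png')
```

>>> drive_tool --pt "-0.3 -0.05 0 0" --pt "-0.58 -0.1 0 0" --pt "-0.58 -0.1 0 0" --pt "-0.58 -0.1 0 0" --pt "-0.58 -0.1 0 0"

```text
time_s: 20.18
tcp_pos: [0.3731, 0.1199, 0.2731]
ee_rot: [[1.0, 0.013, 0.001], [0.013, -1.0, 0.0], [0.001, -0.0, -1.0]]
wrist_force: [-0.5, -0.0, -0.5]
gripper_width: 0.577
```

Run:
```python
from h import *
s=telemetry.sense();np.save('w7s.npy',[s['tcp_pos'],*np.array(s['ee_rot'])]);c=capture('wrist');save(c,'w7.png');print(s['tcp_pos'])
cv2.imwrite('pics/c7.png',cv2.resize(c['color'][0:150,0:200],(800,600),interpolation=cv2.INTER_CUBIC))
```

```text
[0.37308609 0.11988219 0.27312071]
```

View pics/c7.png

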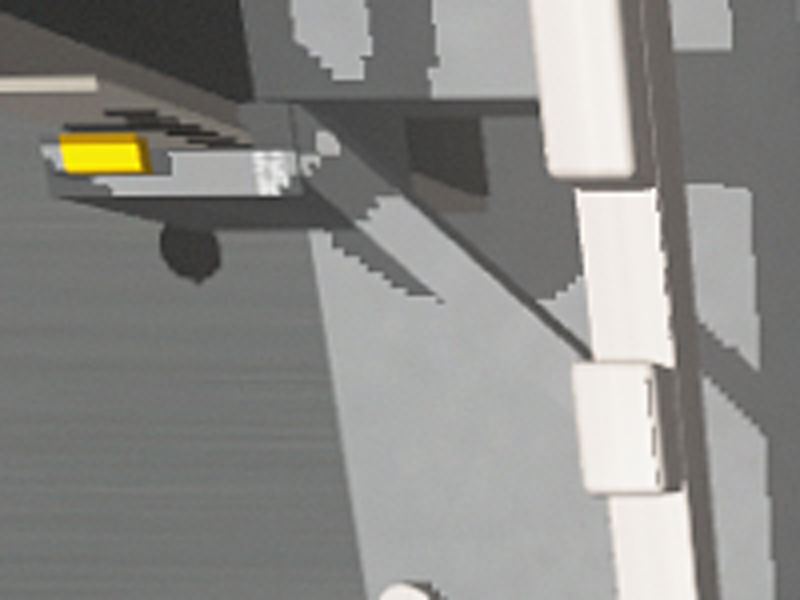

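Run:
```python
from h import *
c=capture('wrist')
def L(f):
    a=np.load(f);return {'tcp_pos':a[0],'ee_rot':a[1:]}
s6,s7=L('w6s.npy'),L('w7s.npy')
A=[(139.5,183),(141,211.5),(157.5,183),(158.4,210)];B=[(143.2,90.7),(146.2,123),(163.8,90.7),(166.2,122.5)]
def tri(p,sp,q,sq):
    e1,d1=ray(c,p,sp);e2,d2=ray(c,q,sq);M=np.array([d1,-d2]).T;t=np.linalg.lstsq(M,e2-e1,rcond=None)[0];return (e1+t[0]*d1+e2+t[1]*d2)/2,np.linalg.norm(e1+t[0]*d1-e2-t[1]*d2)
for p,q in zip(A,B):print(tri(p,s6,q,s7))
# yellow pointer corners: w7 crop/4; 
im=cv2.imread('pics/w7.png');cv2.imwrite('pics/c8.png',cv2.resize(im[12:57,0:70],(784,504),interpolation=cv2.INTER_LINEAR))
```

```text
(array([0.46425884, 0.22256033, 0.12127845]), np.float64(7.506076103925015e-05))
(array([0.44137361, 0.22199517, 0.12435571]), np.float64(0.00108957247611243))
(array([0.46445152, 0.20769055, 0.12142085]), np.float64(0.0007998220134865685))
(array([0.44186927, 0.20849481, 0.12141133]), np.float64(0.001957982595014492))
```

View pics/c8.png

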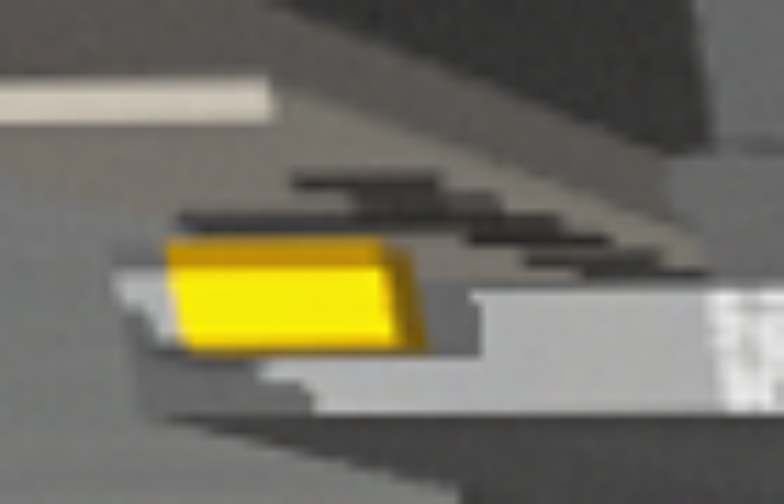

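Run:
```python
from h import *
c=capture('wrist')
def L(f):
    a=np.load(f);return {'tcp_pos':a[0],'ee_rot':a[1:]}
s6,s7=L('w6s.npy'),L('w7s.npy')
def tri(p,sp,q,sq):
    e1,d1=ray(c,p,sp);e2,d2=ray(c,q,sq);M=np.array([d1,-d2]).T;t=np.linalg.lstsq(M,e2-e1,rcond=None)[0];return ((e1+t[0]*d1+e2+t[1]*d2)/2).round(4),np.linalg.norm(e1+t[0]*d1-e2-t[1]*d2).round(4)
for f in('w6','w7'):
    im=cv2.imread(f'pics/{f}.png');h=cv2.cvtColor(im,cv2.COLOR_BGR2HSV)
    for nm,lo in(('bright',200),('all',100)):
        m=((h[...,0]>18)&(h[...,0]<35)&(h[...,1]>150)&(h[...,2]>lo)).astype(np.uint8)
        m[200:]=0;m[:,100:]=0
        for k in cv2.findContours(m,cv2.RETR_EXTERNAL,cv2.CHAIN_APPROX_NONE)[0]:
            if cv2.contourArea(k)>20:print(f,nm,cv2.boundingRect(k),cv2.approxPolyDP(k,1.2,True)[:,0].tolist())
ox=.528-.018-.0018  # face x near col
for n,p in dict(A=(440,183),B=(500,207),C=(610,238),D=(708,268)).items():
    e,d=ray(c,(p[0]/11.2-.5,12+p[1]/11.2-.5),s7);t=(ox-e[0])/d[0];print(n,(e+t*d).round(4))
print(tri((40,139.2),s6,(35.3,42.5),s7),tri((20.7,138.7),s6,(16.6,42.5),s7))
```

```text
w6 bright (22, 133, 18, 7) [[22, 133], [23, 139], [39, 138], [37, 133]]
w6 all (21, 132, 21, 8) [[21, 132], [23, 139], [41, 138], [40, 132]]
w6 all (7, 64, 22, 8) [[7, 64], [8, 70], [28, 71], [27, 65]]
w7 bright (15, 36, 20, 7) [[15, 36], [17, 42], [34, 42], [33, 36]]
w7 all (15, 33, 23, 11) [[15, 34], [16, 41], [18, 43], [37, 42], [36, 35], [33, 33]]
A [0.5082 0.3    0.11  ]
B [0.5082 0.3006 0.1036]
C [0.5082 0.2992 0.095 ]
D [0.5082 0.2983 0.086 ]
(array([0.4973, 0.3007, 0.1152]), np.float64(0.0)) (array([0.4975, 0.3156, 0.115 ]), np.float64(0.0013))
```

The scale is on the column's −x face, and the pointer beside it is at y≈0.30–0.316. Stereo puts the tooth tops at ≈122 mm. I'll view that face more squarely from −x.

>>> drive_tool --pt "0 -0.3 0 -0.09" --pt "0 -0.5 0 -0.18" --pt "-0.1 -0.7 0 -0.27" --pt "-0.1 -0.83 0 -0.36" --pt "-0.1 -0.83 0 -0.45" --pt "-0.1 -0.83 0 -0.54" --pt "-0.1 -0.83 0.1 -0.63" --pt "-0.1 -0.83 0.3 -0.72" --pt "-0.1 -0.83 0.44 -0.778" --pt "-0.1 -0.83 0.44 -0.778"

```text
time_s: 21.58
tcp_pos: [0.3589, 0.2184, 0.2189]
ee_rot: [[0.004, 1.0, -0.002], [1.0, -0.004, -0.003], [-0.003, -0.002, -1.0]]
wrist_force: [-0.2, 0.4, 0.6]
gripper_width: 0.574
```

>>> drive_tool --pt "0 0 0 0" --pt "0 0 0 0" --pt "0 0 0 0"

```text
time_s: 21.95
tcp_pos: [0.3592, 0.2192, 0.2205]
ee_rot: [[0.002, 1.0, 0.001], [1.0, -0.002, 0.001], [0.001, 0.001, -1.0]]
wrist_force: [0.2, -0.2, 0.4]
gripper_width: 0.576
```

```bash
python3 go.py 0.36 0.22 0.22 90
python3 - <<'E'
from h import *
s=telemetry.sense();np.save('w9s.npy',[s['tcp_pos'],*np.array(s['ee_rot'])]);c=capture('wrist');save(c,'w9.png');print(s['joints'].round(0))
q=[proj(c,[.508,y,z],s) for y in(.28,.32) for z in(.08,.16)];print(np.round(q))
u,v=np.mean(q,0).astype(int);u=min(max(u,60),500);v=max(v,45);cv2.imwrite('pics/c9.png',cv2.resize(c['color'][v-45:v+45,u-60:u+60],(800,600),interpolation=cv2.INTER_LINEAR));print(u-60,v-45)
E
```

```text
pos [0.3592 0.2192 0.2205] yaw 89.88 F [ 0.2 -0.2  0.4] w 50.1 t 21.95 shift [0.0066 0.0067 0.0046] turn -0.001
[ 54.   6. -33.   0. -51. 126.]
[[485. 134.]
 [586. 145.]
 [495.  76.]
 [609.  56.]]
440 57
```

View pics/c9.png

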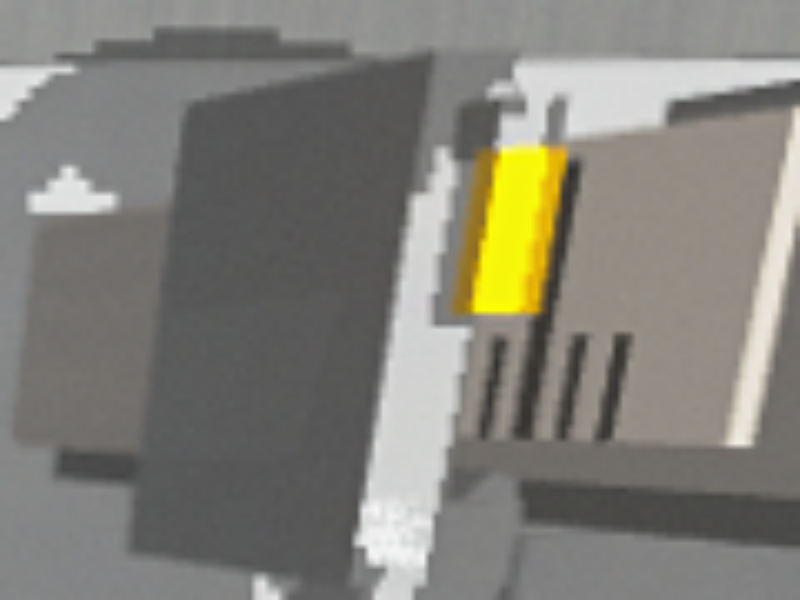

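Now the scale is clear. There are short lines at crop columns 493, 572 and 615, with the long thick line at ~530 (row 400), running under the pointer at ~560 (row 200). The pointer is close to or just below it. I'll quantify with rays.

Run:
```python
from h import *
c=capture('wrist')
def L(f):
    a=np.load(f);return {'tcp_pos':a[0],'ee_rot':a[1:]}
s6,s7,s9=[L(f'w{i}s.npy') for i in(6,7,9)]
f=lambda u,v:(440+u/6.667-.5,57+v/6.667-.5)
for x in(.504,.506,.508,.510):
    o=[]
    for p in[(491,395),(530,395),(571,395),(615,395),(566,200),(559,200)]:
        e,d=ray(c,f(*p),s9);q=e+d*(x-e[0])/d[0];o.append((q[1:]*1000).round(1).tolist())
    print(x,o)
def multi(obs):
    A=np.zeros((3,3));b=np.zeros(3)
    for s,p in obs:
        e,d=ray(c,p,s);d/=np.linalg.norm(d);P=np.eye(3)-np.outer(d,d);A+=P;b+=P@e
    X=np.linalg.solve(A,b);return (X*1000).round(1),[ (proj(c,X,s)-p).round(1).tolist() for s,p in obs]
# top face corner (-x,-y) and (-x,+y)
print(multi([(s6,(39.5,138.8)),(s7,(35,42.5)),(s9,f(472,313))]))
print(multi([(s6,(22.5,139.2)),(s7,(16.5,42.5)),(s9,f(496,148))]))
# tooth corner lower (-x) for pointer bottom edge
X=multi([(s6,(39.5,138.8)),(s7,(35,42.5)),(s9,f(472,313))])[0]/1000
for dz in(0,.002,.004,.006):
    u=proj(c,X-[0,0,dz],s9);print(dz,((u-[440,57]+.5)*6.667).round(0))
```

```text
0.504 [[293.3, 111.0], [293.4, 116.0], [293.4, 121.1], [293.5, 126.2], [310.2, 115.8], [310.2, 115.0]]
0.506 [[293.3, 108.2], [293.4, 113.3], [293.4, 118.4], [293.5, 123.6], [310.4, 113.1], [310.4, 112.2]]
0.508 [[293.3, 105.4], [293.3, 110.6], [293.4, 115.7], [293.4, 121.0], [310.6, 110.4], [310.7, 109.5]]
0.51 [[293.3, 102.6], [293.3, 107.8], [293.4, 113.1], [293.4, 118.4], [310.8, 107.6], [310.9, 106.7]]
(array([496.7, 300.4, 116.4]), [[0.0, 0.3], [-0.3, -0.6], [-0.5, 0.1]])
(array([496.4, 314.3, 116.1]), [[-0.0, -0.0], [-0.3, -0.2], [-0.4, 0.2]])
0 [469. 314.]
0.002 [453. 315.]
0.004 [439. 315.]
0.006 [424. 316.]
```

The line spacing checks at 5.0–5.1 mm. The tip reads about 29.2–29.9. That also fits a wheel whose zero has the handle at jig +x: start 67.4° = 1.5 mm, now 29.5. I'll turn about 22° more clockwise, so the handle ends at jig +y.

>>> drive_tool --pt "0 0 -0.4 0" --pt "0 0 -0.8 0" --pt "0 0 -1 0" --pt "0 0 -1 0"

```text
time_s: 22.55
tcp_pos: [0.3594, 0.2195, 0.342]
ee_rot: [[0.002, 1.0, 0.003], [1.0, -0.002, 0.004], [0.004, 0.003, -1.0]]
wrist_force: [0.3, -0.5, -0.3]
gripper_width: 0.577
```

>>> drive_tool --pt "0 0 -0.42 0" --pt "0.3 0.3 -0.42 0" --pt "0.6 0.6 -0.42 0" --pt "0.9 0.9 -0.42 0" --pt "1 1 -0.42 0" --pt "1 1 -0.42 0"

```text
time_s: 23.3
tcp_pos: [0.4795, 0.3393, 0.3873]
ee_rot: [[0.002, 1.0, -0.004], [1.0, -0.002, -0.004], [-0.004, -0.004, -1.0]]
wrist_force: [-1.4, -0.8, -0.5]
gripper_width: 0.575
```

```bash
python3 go.py 0.5088 0.3399 0.312 90
```

```text
pos [0.4795 0.3393 0.3873] yaw 89.89 F [-1.4 -0.8 -0.5] w 50.0 t 23.3 shift [0.0074 0.2465 0.6269] turn -0.0009
```

>>> drive_tool --pt "0 0.24 0 0" --pt "0 0.24 0 0" --pt "0 0.24 0.3 0" --pt "0 0.24 0.64 0" --pt "0 0.24 0.64 0" --pt "0 0.24 0.64 0"

```text
time_s: 24.05
tcp_pos: [0.5081, 0.3389, 0.3156]
ee_rot: [[0.001, 1.0, 0.002], [1.0, -0.001, 0.001], [0.001, 0.002, -1.0]]
wrist_force: [-0.1, -1.1, 0.5]
gripper_width: 0.576
```

>>> drive_tool --pt "0 0 0 0" --pt "0 0 0 0" --pt "0 0 0 0" --pt "0 0 0 0" --pt "0 0 0 0" --pt "0 0 0 0" --fingers 12

```text
time_s: 24.8
tcp_pos: [0.508, 0.3388, 0.3139]
ee_rot: [[0.002, 1.0, 0.0], [1.0, -0.002, 0.0], [0.0, 0.0, -1.0]]
wrist_force: [-0.6, 0.1, 2.1]
gripper_width: 0.231
```

```bash
python3 go.py 0.525 0.343 0.312 90
```

```text
pos [0.508  0.3388 0.3139] yaw 89.91 F [-0.6  0.1  2.1] w 20.1 t 24.8 shift [0.0352 0.1418 0.0158] turn -0.0008
```

>>> drive_tool --pt "0.018 0.07 0 0" --pt "0.03 0.142 0 0" --pt "0.03 0.142 0 0" --pt "0.03 0.142 0 0"

```text
time_s: 25.3
tcp_pos: [0.5259, 0.3423, 0.3139]
ee_rot: [[0.002, 1.0, 0.002], [1.0, -0.002, 0.0], [0.0, 0.002, -1.0]]
wrist_force: [1.9, -1.1, 2.2]
gripper_width: 0.235
```

>>> drive_tool --pt "0 0 0 0" --pt "0 0 0 0" --pt "0 0 0 0" --pt "0 0 0 0" --fingers 50

```text
time_s: 25.8
tcp_pos: [0.5249, 0.3424, 0.3134]
ee_rot: [[0.002, 1.0, -0.0], [1.0, -0.002, -0.0], [-0.0, -0.0, -1.0]]
wrist_force: [-0.2, 0.3, 0.5]
gripper_width: 0.551
```

>>> drive_tool --pt "0 0 -0.3 0" --pt "0 0 -0.67 0" --pt "0 0 -0.67 0"

```text
time_s: 26.18
tcp_pos: [0.526, 0.3429, 0.3988]
ee_rot: [[0.001, 1.0, 0.007], [1.0, -0.001, 0.006], [0.006, 0.007, -1.0]]
wrist_force: [-0.6, -0.6, 0.8]
gripper_width: 0.574
```

>>> drive_tool --pt "-0.3 -0.45 0 0" --pt "-0.6 -0.8 0 0" --pt "-1 -1 0 0" --pt "-1 -1 0 0" --pt "-1 -1 0 0"

```text
time_s: 26.8
tcp_pos: [0.405, 0.2227, 0.394]
ee_rot: [[0.002, 1.0, 0.0], [1.0, -0.002, 0.001], [0.001, 0.0, -1.0]]
wrist_force: [-0.8, 0.2, 0.5]
gripper_width: 0.58
```

```bash
python3 go.py 0.36 0.22 0.22 90
```

```text
pos [0.405  0.2227 0.394 ] yaw 89.9 F [-0.8  0.2  0.5] w 50.5 t 26.8 shift [-0.0242 -0.3752  1.4498] turn -0.0009
```

The wheel now reads handle (0.525,0.342), i.e. at jig +y. Next the tubes; I refresh their positions from the top camera.

```bash
python3 - <<'E'
from meas import *
c=capture('top')
for p in parts(c): print(p)
E
python3 go.py 0.483 -0.083 0.30 -1.8
```

```text
(483, -83, 203, 28, -1.8, [296.0, 220.0])
(492, -187, 204, 28, -6.1, [331.0, 217.0])
(518, -252, 203, 28, 4.0, [353.0, 208.0])
(507, -319, 202, 27, 4.3, [375.0, 212.0])
(483, -448, 247, 32, 3.3, [418.0, 220.0])
pos [0.4052 0.2231 0.3937] yaw 89.91 F [ 0.2  0.8 -0.3] w 49.5 t 26.85 shift [-2.55    0.6522  0.7807] turn 0.8003
```

The bar has been knocked to y≈-0.448, as was announced. Now tube A at (0.483,-0.083).

>>> drive_tool --pt "-0.35 0 0 0.09" --pt "-0.7 0.1 0 0.18" --pt "-1 0.2 0 0.27" --pt "-1 0.3 0 0.36" --pt "-1 0.45 0 0.45" --pt "-1 0.65 0 0.54" --pt "-1 0.65 0 0.63" --pt "-1 0.65 0 0.72" --pt "-1 0.65 0 0.8" --pt "-1 0.65 0 0.8" --fingers 45

```text
time_s: 28.1
tcp_pos: [0.4836, 0.1032, 0.393]
ee_rot: [[1.0, -0.029, -0.002], [-0.029, -1.0, -0.001], [-0.002, 0.001, -1.0]]
wrist_force: [-0.8, 1.0, 0.3]
gripper_width: 0.519
```

>>> drive_tool --pt "0 0.4 0.1 0" --pt "0 0.8 0.3 0" --pt "0 1 0.6 0" --pt "0 1 0.8 0" --pt "0 1 0.8 0"

```text
time_s: 28.72
tcp_pos: [0.4786, -0.0178, 0.296]
ee_rot: [[1.0, -0.029, -0.005], [-0.029, -1.0, -0.001], [-0.005, 0.001, -1.0]]
wrist_force: [0.5, -0.7, 0.8]
gripper_width: 0.515
```

```bash
python3 go.py 0.483 -0.083 0.073 -1.8
```

```text
pos [ 0.4786 -0.0178  0.296 ] yaw -1.68 F [ 0.5 -0.7  0.8] w 44.8 t 28.725 shift [0.0616 0.5396 1.8592] turn 0.0011
```

>>> drive_tool --pt "0.04 0.3 0 0" --pt "0.05 0.54 0.2 0" --pt "0.05 0.54 0.6 0" --pt "0.05 0.54 0.95 0" --pt "0.05 0.54 0.95 0" --pt "0.05 0.54 0.95 0"

```text
time_s: 29.48
tcp_pos: [0.4849, -0.0821, 0.1861]
ee_rot: [[1.0, -0.029, 0.004], [-0.029, -1.0, -0.0], [0.004, 0.0, -1.0]]
wrist_force: [-0.2, -0.0, 0.6]
gripper_width: 0.517
```

```bash
python3 go.py 0.483 -0.083 0.073 -1.8
cat > wl.py <<'E'
from meas import *
# tubes seen in wrist camera at z
import sys
z=float(sys.argv[1]);s=telemetry.sense();c=capture('wrist');im=c['color'];h=cv2.cvtColor(im,cv2.COLOR_BGR2HSV)
m=((h[...,2]>205)&(h[...,1]<40)).astype(np.uint8);m[245:]=0
for k in cv2.findContours(m,cv2.RETR_EXTERNAL,cv2.CHAIN_APPROX_NONE)[0]:
    if cv2.contourArea(k)<300: continue
    P=np.array([onz(c,p,z,s)[:2] for p in k[:,0].astype(float)])
    (cx,cy),(w,hh),a=cv2.minAreaRect((P*1000).astype(np.float32))
    if w<hh:w,hh,a=hh,w,a+90
    a=(a+90)%180-90
    if 15<hh<45: print(round(cx),round(cy),round(w),round(hh),round(a,1),cv2.boundingRect(k))
E
python3 wl.py 0.025
```

```text
pos [ 0.4849 -0.0821  0.1861] yaw -1.64 F [-0.2 -0.   0.6] w 45.0 t 29.475 shift [-0.0194  0.008   0.9423] turn 0.0014
561 -85 42 25 -1.2 (266, 86, 34, 57)
519 -189 143 25 -6.1 (383, 69, 63, 176)
531 -250 171 25 3.9 (468, 28, 48, 217)
```

>>> drive_tool --pt "-0.01 0.01 0.3 0" --pt "-0.01 0.01 0.6 0" --pt "-0.01 0.01 0.85 0" --pt "-0.01 0.01 0.94 0" --pt "-0.01 0.01 0.94 0"

```text
time_s: 30.15
tcp_pos: [0.4827, -0.0835, 0.072]
ee_rot: [[1.0, -0.03, 0.002], [-0.03, -1.0, -0.0], [0.002, -0.0, -1.0]]
wrist_force: [0.1, -1.1, 0.2]
gripper_width: 0.514
```

>>> drive_tool --pt "0 0 0 0" --pt "0 0 0 0" --pt "0 0 0 0" --pt "0 0 0 0" --pt "0 0 0 0" --fingers 15

```text
time_s: 30.78
tcp_pos: [0.4824, -0.0834, 0.0721]
ee_rot: [[1.0, -0.03, 0.002], [-0.03, -1.0, 0.0], [0.002, -0.0, -1.0]]
wrist_force: [-0.6, 2.9, 6.1]
gripper_width: 0.286
```

>>> drive_tool --pt "0 0 -0.3 0" --pt "0 0 -0.7 0" --pt "0 0 -1 0" --pt "0 0 -1 0"

```text
time_s: 31.28
tcp_pos: [0.4827, -0.0836, 0.1934]
ee_rot: [[1.0, -0.031, 0.006], [-0.031, -1.0, 0.001], [0.006, -0.001, -1.0]]
wrist_force: [-0.2, 0.6, -4.1]
gripper_width: 0.286
```

```bash
python3 -c "
import numpy as np
o=np.array([.528,.149]);a=np.radians(.8)
for x in(-100,-46,46,100):print(x,(o+x/1000*np.array([np.cos(a),np.sin(a)])).round(4))"
python3 go.py 0.628 0.1504 0.30 -89.2
```

```text
-100 [0.428  0.1476]
-46 [0.482  0.1484]
46 [0.574  0.1496]
100 [0.628  0.1504]
pos [ 0.4827 -0.0836  0.1934] yaw -1.77 F [-0.2  0.6 -4.1] w 24.9 t 31.275 shift [ 1.1549 -1.9871 -0.8794] turn 0.763
```

>>> drive_tool --pt "0 0 -0.35 0.08" --pt "0 0 -0.73 0.17" --pt "0 -0.1 -0.73 0.26" --pt "0 -0.3 -0.73 0.35" --pt "0.1 -0.5 -0.73 0.44" --pt "0.2 -0.7 -0.73 0.53" --pt "0.35 -0.9 -0.73 0.62" --pt "0.5 -1 -0.73 0.7" --pt "0.5 -1 -0.73 0.763" --pt "0.5 -1 -0.73 0.763"

```text
time_s: 32.52
tcp_pos: [0.5445, 0.0344, 0.276]
ee_rot: [[0.015, -1.0, -0.005], [-1.0, -0.015, -0.001], [0.001, 0.005, -1.0]]
wrist_force: [0.2, -0.0, -3.2]
gripper_width: 0.288
```

```bash
python3 go.py 0.628 0.1504 0.28 -89.2
```

```text
pos [0.5445 0.0344 0.276 ] yaw -89.13 F [ 0.2 -0.  -3.2] w 25.1 t 32.525 shift [-0.9558 -0.7105 -0.0383] turn 0.0006
```

>>> drive_tool --pt "-0.35 -0.25 0 0" --pt "-0.7 -0.5 0 0" --pt "-0.95 -0.71 0 0" --pt "-0.95 -0.71 0 0" --pt "-0.95 -0.71 0 0"

```text
time_s: 33.15
tcp_pos: [0.6282, 0.1491, 0.2772]
ee_rot: [[0.015, -1.0, -0.003], [-1.0, -0.015, -0.001], [0.001, 0.003, -1.0]]
wrist_force: [-0.8, -0.2, -3.3]
gripper_width: 0.286
```

```bash
python3 go.py 0.628 0.1504 0.186 -89.2;python3 - <<'E'
from h import *
c=capture('side');cv2.imwrite('pics/c10.png',cv2.resize(c['color'][110:240,235:375],(700,650)[0:1]+(600,),interpolation=cv2.INTER_CUBIC))
E
```

```text
pos [0.6282 0.1491 0.2772] yaw -89.15 F [-0.8 -0.2 -3.3] w 24.9 t 33.15 shift [-0.0117 -0.0012  0.7599] turn 0.0005
```

Run:
```python
from h import *
c=capture('wrist')
def L(f):
    a=np.load(f);return {'tcp_pos':a[0],'ee_rot':a[1:]}
s6,s7=L('w6s.npy'),L('w7s.npy')
for s,P in((s6,[(139.5,183),(141,211.5),(157.5,183),(158.4,210),(150,143)]),(s7,[(143.2,90.7),(146.2,123),(163.8,90.7),(166.2,122.5),(152,44.5)])):
    print([onz(c,p,.1235,s)[:2].round(4).tolist() for p in P])
```

```text
[[0.4649, 0.2224], [0.4413, 0.2238], [0.4651, 0.2081], [0.4428, 0.2095], [0.4963, 0.2109]]
[[0.4643, 0.2224], [0.4414, 0.2226], [0.4644, 0.2074], [0.442, 0.2076], [0.4951, 0.213]]
```

View pics/c10.png

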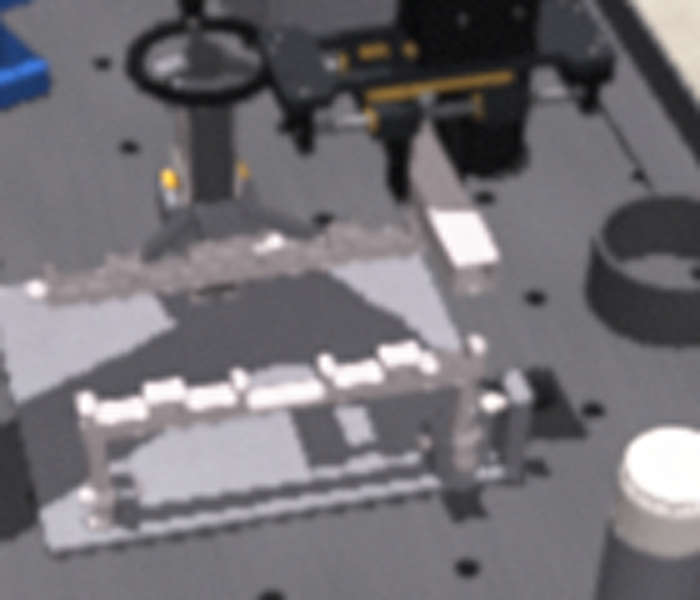

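The tube is held above the +100 notch, and the side view shows it parallel to y with the leg and rest upright. Tooth edges give jig x ≈ 0.5272. Descending in steps.

>>> drive_tool --pt "-0.005 0.008 0.2 0" --pt "-0.005 0.008 0.4 0" --pt "-0.005 0.008 0.55 0" --pt "-0.005 0.008 0.65 0" --pt "-0.005 0.008 0.65 0"

```text
time_s: 33.88
tcp_pos: [0.6275, 0.1495, 0.2002]
ee_rot: [[0.014, -1.0, -0.002], [-1.0, -0.014, -0.001], [0.001, 0.002, -1.0]]
wrist_force: [0.5, 0.6, -3.1]
gripper_width: 0.281
```

>>> drive_tool --pt "0 0 0.04 0" --pt "0 0 0.08 0" --pt "0 0 0.11 0" --pt "0 0 0.12 0" --pt "0 0 0.12 0"

```text
time_s: 34.5
tcp_pos: [0.6281, 0.1502, 0.1864]
ee_rot: [[0.014, -1.0, -0.0], [-1.0, -0.014, -0.0], [0.0, 0.0, -1.0]]
wrist_force: [-0.5, 0.0, -3.1]
gripper_width: 0.28
```

The tube is in the notch, 11 mm below the tooth tops with no side force. I'll touch it down and release.

>>> drive_tool --pt "0 0 0.01 0" --pt "0 0 0.02 0" --pt "0 0 0.02 0"

```text
time_s: 34.88
tcp_pos: [0.6282, 0.1503, 0.1852]
ee_rot: [[0.014, -1.0, 0.001], [-1.0, -0.014, 0.0], [-0.0, -0.001, -1.0]]
wrist_force: [-1.6, 0.3, 2.9]
gripper_width: 0.283
```

>>> drive_tool --pt "0 0 0 0" --pt "0 0 0 0" --pt "0 0 0 0" --fingers 40

```text
time_s: 35.25
tcp_pos: [0.6282, 0.1502, 0.1839]
ee_rot: [[0.014, -1.0, 0.0], [-1.0, -0.014, 0.0], [-0.0, -0.0, -1.0]]
wrist_force: [-0.5, -0.1, -1.1]
gripper_width: 0.453
```

>>> drive_tool --pt "0 0 -0.3 0" --pt "0 0 -0.7 0" --pt "0 0 -1 0" --pt "0 0 -1 0"

```text
time_s: 35.75
tcp_pos: [0.6294, 0.1506, 0.3081]
ee_rot: [[0.014, -1.0, 0.008], [-1.0, -0.014, 0.003], [-0.003, -0.008, -1.0]]
wrist_force: [-0.7, -0.3, -0.4]
gripper_width: 0.461
```

```bash
python3 go.py 0.492 -0.187 0.30 -6.1
python3 - <<'E'
from meas import *
c=capture('top')
for p in parts(c): print(p)
E
python3 wl.py 0.138
```

```text
pos [0.6294 0.1506 0.3081] yaw -89.18 F [-0.7 -0.3 -0.4] w 40.1 t 35.75 shift [2.7967 1.1851 0.0506] turn -0.725
(430, 248, 138, 34, 28.3, [182.0, 238.0])
(492, -187, 203, 28, -6.1, [331.0, 217.0])
(518, -252, 202, 28, 3.9, [353.0, 208.0])
(507, -319, 202, 27, 4.3, [375.0, 212.0])
(483, -449, 247, 31, 3.2, [418.0, 220.0])
840 103 190 45 76.8 (0, 15, 51, 230)
716 22 57 17 79.9 (156, 0, 28, 82)
```

>>> drive_tool --pt "0.3 0.3 0 -0.08" --pt "0.6 0.6 0 -0.17" --pt "1 1 0 -0.26" --pt "1 1 0 -0.35" --pt "1 1 0 -0.44" --pt "1 1 0 -0.53" --pt "1 1 0 -0.62" --pt "1 1 0 -0.7" --pt "1 1 0 -0.725" --pt "1 1 0 -0.725" --fingers 45

```text
time_s: 37.1
tcp_pos: [0.5092, 0.0284, 0.3025]
ee_rot: [[0.994, -0.107, -0.003], [-0.107, -0.994, -0.001], [-0.003, 0.001, -1.0]]
wrist_force: [-0.5, -0.1, -0.4]
gripper_width: 0.52
```

```bash
python3 go.py 0.492 -0.187 0.073 -6.1
```

```text
pos [0.5092 0.0284 0.3025] yaw -6.17 F [-0.5 -0.1 -0.4] w 45.3 t 37.1 shift [0.0558 1.7978 1.9143] turn -0.0006
```

>>> drive_tool --pt "0 0.4 0 0" --pt "0 0.8 0.1 0" --pt "0 1 0.3 0" --pt "0 1 0.4 0"

```text
time_s: 37.6
tcp_pos: [0.4958, -0.0921, 0.254]
ee_rot: [[0.994, -0.11, -0.004], [-0.11, -0.994, -0.0], [-0.003, 0.0, -1.0]]
wrist_force: [0.2, 0.1, -0.5]
gripper_width: 0.511
```

>>> drive_tool --pt "0.02 0.4 0 0" --pt "0.055 0.8 0.2 0" --pt "0.055 0.8 0.5 0" --pt "0.055 0.8 0.9 0" --pt "0.055 0.8 0.9 0" --pt "0.055 0.8 0.9 0"

```text
time_s: 38.35
tcp_pos: [0.4946, -0.1866, 0.1493]
ee_rot: [[0.994, -0.105, 0.002], [-0.105, -0.994, -0.001], [0.002, 0.001, -1.0]]
wrist_force: [1.2, 0.8, 0.5]
gripper_width: 0.518
```

```bash
python3 go.py 0.492 -0.187 0.072 -6.1; python3 wl.py .025
```

```text
pos [ 0.4946 -0.1866  0.1493] yaw -6.04 F [1.2 0.8 0.5] w 45.1 t 38.35 shift [-0.0229  0.0052  0.6444] turn 0.0006
572 -195 37 25 -5.3 (262, 82, 39, 59)
533 -316 145 25 4.1 (441, 34, 41, 211)
572 -248 91 25 3.9 (334, 25, 52, 144)
```

>>> drive_tool --pt "-0.02 0.005 0.25 0" --pt "-0.02 0.005 0.5 0" --pt "-0.02 0.005 0.64 0" --pt "-0.02 0.005 0.64 0"

```text
time_s: 38.9
tcp_pos: [0.4915, -0.1871, 0.072]
ee_rot: [[0.994, -0.106, 0.001], [-0.106, -0.994, -0.0], [0.001, 0.0, -1.0]]
wrist_force: [-0.6, -0.8, 1.3]
gripper_width: 0.513
```

>>> drive_tool --pt "0 0 0 0" --pt "0 0 0 0" --pt "0 0 0 0" --pt "0 0 0 0" --pt "0 0 0 0" --fingers 15

```text
time_s: 39.52
tcp_pos: [0.4916, -0.1871, 0.0723]
ee_rot: [[0.994, -0.106, 0.002], [-0.106, -0.994, -0.0], [0.002, -0.0, -1.0]]
wrist_force: [-0.5, 3.1, 5.7]
gripper_width: 0.287
```

>>> drive_tool --pt "0 0 -0.3 0" --pt "0 0 -0.7 0" --pt "0 0 -1 0" --pt "0 0 -1 0"

```text
time_s: 40.02
tcp_pos: [0.4919, -0.1874, 0.1936]
ee_rot: [[0.994, -0.107, 0.006], [-0.107, -0.994, -0.0], [0.006, -0.0, -1.0]]
wrist_force: [0.3, -0.6, -3.9]
gripper_width: 0.285
```

```bash
python3 go.py 0.5735 0.1504 0.28 -89.2
```

```text
pos [ 0.4919 -0.1874  0.1936] yaw -6.12 F [ 0.3 -0.6 -3.9] w 24.8 t 40.025 shift [ 0.3802 -2.8719 -0.7176] turn 0.725
```

>>> drive_tool --pt "0 0 -0.35 0.08" --pt "0 0 -0.72 0.17" --pt "0 -0.1 -0.72 0.26" --pt "0 -0.3 -0.72 0.35" --pt "0.1 -0.5 -0.72 0.44" --pt "0.2 -0.7 -0.72 0.53" --pt "0.3 -0.9 -0.72 0.62" --pt "0.38 -1 -0.72 0.7" --pt "0.38 -1 -0.72 0.725" --pt "0.38 -1 -0.72 0.725"

```text
time_s: 41.28
tcp_pos: [0.548, -0.0726, 0.2748]
ee_rot: [[0.014, -1.0, -0.005], [-1.0, -0.014, 0.0], [-0.0, 0.005, -1.0]]
wrist_force: [-0.4, -0.9, -3.5]
gripper_width: 0.283
```

>>> drive_tool --pt "-0.35 0 0 0" --pt "-0.7 0 0 0" --pt "-1 0 0 0" --pt "-1 0 0 0" --pt "-1 0 0 0"

```text
time_s: 41.9
tcp_pos: [0.5468, 0.0467, 0.2766]
ee_rot: [[0.014, -1.0, -0.002], [-1.0, -0.014, -0.001], [0.001, 0.002, -1.0]]
wrist_force: [0.3, 0.5, -2.5]
gripper_width: 0.282
```

```bash
python3 go.py 0.5735 0.1504 0.20 -89.2
```

```text
pos [0.5468 0.0467 0.2766] yaw -89.18 F [ 0.3  0.5 -2.5] w 24.5 t 41.9 shift [-0.8609 -0.2365  0.6375] turn 0.0002
```

>>> drive_tool --pt "-0.35 -0.1 0 0" --pt "-0.7 -0.2 0 0" --pt "-0.86 -0.24 0 0" --pt "-0.86 -0.24 0.2 0" --pt "-0.86 -0.24 0.45 0" --pt "-0.86 -0.24 0.63 0" --pt "-0.86 -0.24 0.63 0" --pt "-0.86 -0.24 0.63 0"

```text
time_s: 42.9
tcp_pos: [0.5753, 0.1503, 0.203]
ee_rot: [[0.014, -1.0, 0.002], [-1.0, -0.014, 0.0], [-0.0, -0.002, -1.0]]
wrist_force: [-0.6, 0.2, -2.7]
gripper_width: 0.283
```

>>> drive_tool --pt "0 0 0.04 0" --pt "0 0 0.08 0" --pt "0 0 0.11 0" --pt "0 0 0.12 0" --pt "0 0 0.12 0"

```text
time_s: 43.52
tcp_pos: [0.5746, 0.1508, 0.188]
ee_rot: [[0.014, -1.0, 0.0], [-1.0, -0.014, 0.0], [-0.0, -0.0, -1.0]]
wrist_force: [-2.1, -0.3, 2.2]
gripper_width: 0.283
```

>>> drive_tool --pt "0 0.008 0.01 0" --pt "0 0.008 0.02 0" --pt "0 0.008 0.025 0" --pt "0 0.008 0.025 0"

```text
time_s: 44.02
tcp_pos: [0.5743, 0.1504, 0.1851]
ee_rot: [[0.014, -1.0, 0.001], [-1.0, -0.014, -0.0], [0.0, -0.001, -1.0]]
wrist_force: [1.7, -4.1, 4.2]
gripper_width: 0.285
```

Down at 0.1851, the same as the first tube. Release, then on to tube C at (0.518,-0.252).

>>> drive_tool --pt "0 0 0 0" --pt "0 0 0 0" --pt "0 0 0 0" --fingers 38

```text
time_s: 44.4
tcp_pos: [0.5733, 0.1511, 0.184]
ee_rot: [[0.014, -1.0, -0.001], [-1.0, -0.014, -0.0], [0.0, 0.001, -1.0]]
wrist_force: [0.1, 0.2, -0.7]
gripper_width: 0.428
```

>>> drive_tool --pt "0 0 -0.3 0" --pt "0 0 -0.7 0" --pt "0 0 -1 0" --pt "0 0 -1 0"

```text
time_s: 44.9
tcp_pos: [0.5747, 0.1515, 0.3082]
ee_rot: [[0.015, -1.0, 0.007], [-1.0, -0.015, 0.003], [-0.003, -0.007, -1.0]]
wrist_force: [0.5, 0.4, 0.0]
gripper_width: 0.435
```

>>> drive_tool --pt "0.3 0.1 0 -0.08" --pt "0.6 0.3 0 -0.17" --pt "1 0.47 0 -0.26" --pt "1 0.47 0 -0.35" --pt "1 0.47 0 -0.44" --pt "1 0.47 0 -0.53" --pt "1 0.47 0 -0.62" --pt "1 0.47 0 -0.71" --pt "1 0.47 0 -0.8" --pt "1 0.47 0 -0.813" --fingers 45

```text
time_s: 46.15
tcp_pos: [0.5185, 0.03, 0.3034]
ee_rot: [[0.998, 0.069, -0.002], [0.069, -0.998, -0.0], [-0.002, 0.0, -1.0]]
wrist_force: [0.0, 0.1, 0.8]
gripper_width: 0.517
```

```bash
python3 - <<'E'
from meas import *
for p in parts(capture('top')): print(p)
E
python3 go.py 0.518 -0.252 0.072 4
```

```text
(518, -252, 203, 28, 3.9, [353.0, 208.0])
(507, -319, 202, 27, 4.3, [375.0, 212.0])
(483, -448, 247, 31, 3.5, [418.0, 220.0])
pos [0.5186 0.03   0.3036] yaw 3.91 F [-0.  -0.3  0.2] w 44.8 t 46.2 shift [-0.1614  2.3442  1.931 ] turn -0.0007
```

>>> drive_tool --pt "0 0.4 0 0" --pt "-0.05 0.8 0.1 0" --pt "-0.1 1 0.1 0" --pt "-0.1 1 0.1 0"

```text
time_s: 46.7
tcp_pos: [0.5147, -0.0919, 0.292]
ee_rot: [[0.998, 0.064, -0.001], [0.064, -0.998, 0.0], [-0.001, -0.0, -1.0]]
wrist_force: [-0.3, -0.6, 0.5]
gripper_width: 0.518
```

>>> drive_tool --pt "0 0.4 0.1 0" --pt "-0.05 0.8 0.4 0" --pt "-0.06 1 0.7 0" --pt "-0.06 1 0.9 0" --pt "-0.06 1 0.9 0"

```text
time_s: 47.32
tcp_pos: [0.5156, -0.2102, 0.1826]
ee_rot: [[0.998, 0.068, -0.005], [0.068, -0.998, 0.001], [-0.005, -0.001, -1.0]]
wrist_force: [-0.9, 0.4, 0.3]
gripper_width: 0.514
```

>>> drive_tool --pt "0 0.2 0 0" --pt "0 0.344 0.1 0" --pt "0 0.344 0.3 0" --pt "0 0.344 0.3 0" --pt "0 0.344 0.3 0"

```text
time_s: 47.95
tcp_pos: [0.5199, -0.2519, 0.1494]
ee_rot: [[0.998, 0.07, 0.001], [0.07, -0.998, -0.001], [0.001, 0.001, -1.0]]
wrist_force: [-0.1, -0.4, -0.2]
gripper_width: 0.522
```

```bash
python3 go.py 0.518 -0.252 0.072 4; python3 wl.py .025
```

```text
pos [ 0.5199 -0.2519  0.1494] yaw 3.99 F [-0.1 -0.4 -0.2] w 45.5 t 47.95 shift [-0.0162 -0.001   0.6448] turn -0.0001
561 -436 91 28 3.8 (511, 118, 49, 127)
585 -313 41 25 4.1 (357, 106, 42, 63)
598 -246 38 25 3.0 (261, 80, 39, 61)
```

>>> drive_tool --pt "-0.015 0 0.25 0" --pt "-0.015 0 0.5 0" --pt "-0.015 0 0.64 0" --pt "-0.015 0 0.64 0"

```text
time_s: 48.5
tcp_pos: [0.518, -0.2521, 0.0718]
ee_rot: [[0.998, 0.07, 0.0], [0.07, -0.998, -0.0], [0.0, 0.0, -1.0]]
wrist_force: [-0.4, 0.1, 0.4]
gripper_width: 0.52
```

>>> drive_tool --pt "0 0 0 0" --pt "0 0 0 0" --pt "0 0 0 0" --pt "0 0 0 0" --pt "0 0 0 0" --fingers 15

```text
time_s: 49.12
tcp_pos: [0.5177, -0.2519, 0.0724]
ee_rot: [[0.998, 0.069, 0.001], [0.069, -0.998, -0.0], [0.001, 0.0, -1.0]]
wrist_force: [-0.4, 2.6, 5.3]
gripper_width: 0.286
```

>>> drive_tool --pt "0 0 -0.3 0" --pt "0 0 -0.7 0" --pt "0 0 -1 0" --pt "0 0 -1 0"

```text
time_s: 49.62
tcp_pos: [0.5185, -0.2525, 0.194]
ee_rot: [[0.998, 0.069, 0.006], [0.069, -0.998, -0.001], [0.006, 0.002, -1.0]]
wrist_force: [0.4, -0.3, -4.0]
gripper_width: 0.283
```

```bash
python3 go.py 0.482 0.1495 0.28 -89.2
```

```text
pos [ 0.5185 -0.2525  0.194 ] yaw 3.96 F [ 0.4 -0.3 -4. ] w 24.6 t 49.625 shift [-0.0682 -3.3619 -0.7226] turn 0.813
```

>>> drive_tool --pt "0 0 -0.35 0.08" --pt "0 0 -0.72 0.17" --pt "0 -0.1 -0.72 0.26" --pt "0 -0.3 -0.72 0.35" --pt "0 -0.5 -0.72 0.44" --pt "0 -0.7 -0.72 0.53" --pt "0 -0.9 -0.72 0.62" --pt "0 -1 -0.72 0.71" --pt "-0.03 -1 -0.72 0.8" --pt "-0.07 -1 -0.72 0.813"

```text
time_s: 50.88
tcp_pos: [0.4997, -0.1327, 0.2757]
ee_rot: [[0.014, -1.0, -0.005], [-1.0, -0.014, 0.001], [-0.001, 0.005, -1.0]]
wrist_force: [-0.3, -0.4, -3.0]
gripper_width: 0.283
```

>>> drive_tool --pt "-0.35 0 0 0" --pt "-0.7 0 0 0" --pt "-1 0 0 0" --pt "-1 0 0 0"

```text
time_s: 51.38
tcp_pos: [0.4985, -0.0115, 0.2769]
ee_rot: [[0.019, -1.0, -0.002], [-1.0, -0.019, 0.0], [-0.0, 0.002, -1.0]]
wrist_force: [-0.2, -0.2, -3.0]
gripper_width: 0.281
```

>>> drive_tool --pt "-0.35 0 0 0" --pt "-0.7 0 0 0" --pt "-1 0 0 0" --pt "-1 0 0 0" --pt "-1 0 0 0"

```text
time_s: 52.0
tcp_pos: [0.497, 0.1061, 0.2773]
ee_rot: [[0.014, -1.0, -0.002], [-1.0, -0.014, -0.001], [0.001, 0.002, -1.0]]
wrist_force: [0.7, -0.3, -3.1]
gripper_width: 0.285
```

```bash
python3 go.py 0.482 0.1495 0.20 -89.2
```

```text
pos [0.497  0.1061 0.2773] yaw -89.19 F [ 0.7 -0.3 -3.1] w 24.8 t 52.0 shift [-0.3638  0.119   0.6444] turn 0.0001
```

>>> drive_tool --pt "-0.2 0.06 0 0" --pt "-0.364 0.12 0 0" --pt "-0.364 0.12 0.2 0" --pt "-0.364 0.12 0.45 0" --pt "-0.364 0.12 0.64 0" --pt "-0.364 0.12 0.64 0" --pt "-0.364 0.12 0.64 0"

```text
time_s: 52.88
tcp_pos: [0.4832, 0.1501, 0.2023]
ee_rot: [[0.014, -1.0, 0.002], [-1.0, -0.014, 0.0], [-0.0, -0.002, -1.0]]
wrist_force: [0.5, 0.2, -3.4]
gripper_width: 0.285
```

>>> drive_tool --pt "0 0 0.04 0" --pt "0 0 0.08 0" --pt "0 0 0.11 0" --pt "0 0 0.12 0" --pt "0 0 0.12 0"

```text
time_s: 53.5
tcp_pos: [0.4824, 0.1504, 0.1873]
ee_rot: [[0.014, -1.0, 0.0], [-1.0, -0.014, -0.0], [0.0, -0.0, -1.0]]
wrist_force: [-1.7, -0.8, 0.9]
gripper_width: 0.283
```

>>> drive_tool --pt "0 0 0.01 0" --pt "0 0 0.02 0" --pt "0 0 0.022 0" --pt "0 0 0.022 0"

```text
time_s: 54.0
tcp_pos: [0.4824, 0.1501, 0.1853]
ee_rot: [[0.014, -1.0, 0.0], [-1.0, -0.014, -0.001], [0.001, -0.0, -1.0]]
wrist_force: [-1.8, -3.5, 7.7]
gripper_width: 0.285
```

>>> drive_tool --pt "0 0 0 0" --pt "0 0 0 0" --pt "0 0 0 0" --fingers 38

```text
time_s: 54.38
tcp_pos: [0.4825, 0.1507, 0.1841]
ee_rot: [[0.014, -1.0, -0.0], [-1.0, -0.014, 0.0], [-0.0, 0.0, -1.0]]
wrist_force: [0.7, 0.2, 0.2]
gripper_width: 0.428
```

>>> drive_tool --pt "0 0 -0.3 0" --pt "0 0 -0.7 0" --pt "0 0 -1 0" --pt "0 0 -1 0"

```text
time_s: 54.88
tcp_pos: [0.4836, 0.1513, 0.3075]
ee_rot: [[0.014, -1.0, 0.006], [-1.0, -0.014, 0.004], [-0.004, -0.006, -1.0]]
wrist_force: [-0.6, -0.0, -1.1]
gripper_width: 0.439
```

>>> drive_tool --pt "0.3 -0.1 0 -0.08" --pt "0.6 -0.2 0 -0.17" --pt "1 -0.2 0 -0.26" --pt "1 -0.2 0 -0.35" --pt "1 -0.2 0 -0.44" --pt "1 -0.2 0 -0.53" --pt "1 -0.2 0 -0.62" --pt "1 -0.2 0 -0.71" --pt "1 -0.2 0 -0.8" --pt "1 -0.2 0 -0.816" --fingers 45

```text
time_s: 56.12
tcp_pos: [0.5077, 0.0308, 0.3032]
ee_rot: [[0.997, 0.075, -0.002], [0.075, -0.997, -0.0], [-0.002, 0.0, -1.0]]
wrist_force: [-0.5, -0.9, 0.6]
gripper_width: 0.52
```

>>> drive_tool --pt "0 0.4 0 0" --pt "0 0.8 0 0" --pt "0 1 0 0" --pt "0 1 0 0"

```text
time_s: 56.62
tcp_pos: [0.5169, -0.0901, 0.3035]
ee_rot: [[0.998, 0.07, -0.001], [0.07, -0.998, 0.0], [-0.001, -0.0, -1.0]]
wrist_force: [-0.6, 0.8, -0.0]
gripper_width: 0.518
```

```bash
python3 - <<'E'
from meas import *
c=capture('top')
for p in parts(c)+parts(c,.138): print(p)
E
python3 go.py 0.507 -0.319 0.072 4.3
```

```text
(48, -75, 153, 49, 38.0, [293.0, 368.0])
(507, -319, 202, 27, 4.3, [375.0, 212.0])
(483, -449, 247, 31, 3.2, [418.0, 220.0])
(71, -70, 142, 45, 38.0, [293.0, 368.0])
(496, -297, 187, 25, 4.3, [375.0, 212.0])
(474, -417, 229, 29, 3.2, [418.0, 220.0])
pos [ 0.5169 -0.0893  0.3036] yaw 4.13 F [-0.5  0.2  0.2] w 44.8 t 56.675 shift [-0.2177  1.904   1.9302] turn -0.0015
```

>>> drive_tool --pt "-0.05 0.4 0.1 0" --pt "-0.1 0.8 0.4 0" --pt "-0.12 1 0.7 0" --pt "-0.12 1 0.9 0" --pt "-0.12 1 0.9 0"

```text
time_s: 57.3
tcp_pos: [0.5108, -0.2088, 0.1943]
ee_rot: [[0.997, 0.075, -0.005], [0.075, -0.997, 0.001], [-0.005, -0.001, -1.0]]
wrist_force: [-0.3, -0.3, 0.4]
gripper_width: 0.517
```

>>> drive_tool --pt "-0.05 0.4 0 0" --pt "-0.1 0.8 0.1 0" --pt "-0.1 0.9 0.3 0" --pt "-0.1 0.9 0.35 0" --pt "-0.1 0.9 0.35 0"

```text
time_s: 57.92
tcp_pos: [0.5085, -0.3173, 0.1552]
ee_rot: [[0.997, 0.076, 0.001], [0.076, -0.997, -0.0], [0.001, 0.0, -1.0]]
wrist_force: [0.6, -1.3, 0.8]
gripper_width: 0.517
```

```bash
python3 go.py 0.507 -0.319 0.072 4.3; python3 wl.py .025
```

```text
pos [ 0.5085 -0.3173  0.1552] yaw 4.39 F [ 0.6 -1.3  0.8] w 45.0 t 57.925 shift [-0.0141  0.0133  0.6929] turn 0.0008
552 -440 108 28 3.7 (426, 96, 63, 149)
587 -312 36 26 3.8 (264, 81, 39, 57)
```

>>> drive_tool --pt "-0.014 0.013 0.25 0" --pt "-0.014 0.013 0.5 0" --pt "-0.014 0.013 0.69 0" --pt "-0.014 0.013 0.69 0"

```text
time_s: 58.48
tcp_pos: [0.5072, -0.319, 0.072]
ee_rot: [[0.997, 0.077, 0.001], [0.077, -0.997, -0.0], [0.0, 0.001, -1.0]]
wrist_force: [0.0, -0.5, 0.2]
gripper_width: 0.521
```

>>> drive_tool --pt "0 0 0 0" --pt "0 0 0 0" --pt "0 0 0 0" --pt "0 0 0 0" --pt "0 0 0 0" --fingers 15

```text
time_s: 59.1
tcp_pos: [0.5066, -0.3194, 0.0724]
ee_rot: [[0.997, 0.075, 0.001], [0.075, -0.997, 0.0], [0.001, -0.0, -1.0]]
wrist_force: [0.2, 3.7, 6.6]
gripper_width: 0.282
```

>>> drive_tool --pt "0 0 -0.3 0" --pt "0 0 -0.7 0" --pt "0 0 -1 0" --pt "0 0 -1 0"

```text
time_s: 59.6
tcp_pos: [0.5074, -0.3205, 0.1941]
ee_rot: [[0.997, 0.075, 0.006], [0.075, -0.997, -0.002], [0.006, 0.003, -1.0]]
wrist_force: [-0.9, 0.6, -3.8]
gripper_width: 0.284
```

>>> drive_tool --pt "0 0 -0.35 0.08" --pt "0 0 -0.72 0.17" --pt "-0.1 -0.1 -0.72 0.26" --pt "-0.1 -0.3 -0.72 0.35" --pt "-0.2 -0.5 -0.72 0.44" --pt "-0.3 -0.7 -0.72 0.53" --pt "-0.4 -0.9 -0.72 0.62" --pt "-0.45 -1 -0.72 0.71" --pt "-0.45 -1 -0.72 0.8" --pt "-0.45 -1 -0.72 0.816"

```text
time_s: 60.85
tcp_pos: [0.4425, -0.2039, 0.2759]
ee_rot: [[0.014, -1.0, -0.004], [-1.0, -0.014, 0.001], [-0.001, 0.004, -1.0]]
wrist_force: [1.0, -0.2, -2.5]
gripper_width: 0.285
```

>>> drive_tool --pt "-0.35 0 0 0" --pt "-0.7 0 0 0" --pt "-1 0 0 0" --pt "-1 0 0 0"

```text
time_s: 61.35
tcp_pos: [0.4414, -0.0827, 0.2769]
ee_rot: [[0.019, -1.0, -0.002], [-1.0, -0.019, 0.0], [-0.0, 0.002, -1.0]]
wrist_force: [-0.8, -0.2, -2.7]
gripper_width: 0.281
```

>>> drive_tool --pt "-0.35 0 0 0" --pt "-0.7 0 0 0" --pt "-1 0 0 0" --pt "-1 0 0 0" --pt "-1 0 0 0"

```text
time_s: 61.98
tcp_pos: [0.4399, 0.0351, 0.2772]
ee_rot: [[0.014, -1.0, -0.002], [-1.0, -0.014, -0.001], [0.001, 0.002, -1.0]]
wrist_force: [1.2, 0.0, -3.5]
gripper_width: 0.286
```

```bash
python3 go.py 0.428 0.149 0.20 -89.2
```

```text
pos [0.4399 0.0351 0.2772] yaw -89.18 F [ 1.2  0.  -3.5] w 24.9 t 61.975 shift [-0.9507  0.0847  0.6428] turn 0.0002
```

>>> drive_tool --pt "-0.35 0.04 0 0" --pt "-0.7 0.085 0 0" --pt "-0.95 0.085 0 0" --pt "-0.95 0.085 0.2 0" --pt "-0.95 0.085 0.45 0" --pt "-0.95 0.085 0.64 0" --pt "-0.95 0.085 0.64 0" --pt "-0.95 0.085 0.64 0"

```text
time_s: 62.98
tcp_pos: [0.4292, 0.1493, 0.202]
ee_rot: [[0.013, -1.0, 0.001], [-1.0, -0.013, 0.0], [-0.0, -0.001, -1.0]]
wrist_force: [0.3, 0.2, -2.6]
gripper_width: 0.284
```

>>> drive_tool --pt "0 0 0.04 0" --pt "0 0 0.08 0" --pt "0 0 0.11 0" --pt "0 0 0.12 0" --pt "0 0 0.12 0"

```text
time_s: 63.6
tcp_pos: [0.4283, 0.1495, 0.187]
ee_rot: [[0.014, -1.0, -0.0], [-1.0, -0.014, -0.0], [0.0, 0.0, -1.0]]
wrist_force: [-2.2, -0.9, 1.1]
gripper_width: 0.287
```

>>> drive_tool --pt "0 0 0.01 0" --pt "0 0 0.02 0" --pt "0 0 0.022 0" --pt "0 0 0.022 0"

```text
time_s: 64.1
tcp_pos: [0.4283, 0.1492, 0.1852]
ee_rot: [[0.014, -1.0, 0.0], [-1.0, -0.014, -0.001], [0.001, -0.0, -1.0]]
wrist_force: [-3.8, -3.6, 8.6]
gripper_width: 0.283
```

All four tubes touched down at 0.185. Release, retreat, and look at the rests and the bar.

>>> drive_tool --pt "0 0 0 0" --pt "0 0 0 0" --pt "0 0 0 0" --fingers 38

```text
time_s: 64.47
tcp_pos: [0.4285, 0.1498, 0.184]
ee_rot: [[0.014, -1.0, 0.0], [-1.0, -0.014, 0.0], [-0.0, -0.0, -1.0]]
wrist_force: [-1.0, -0.0, 0.5]
gripper_width: 0.427
```

>>> drive_tool --pt "0 0 -0.3 0" --pt "0 0 -0.7 0" --pt "0 0 -1 0" --pt "0 0 -1 0"

```text
time_s: 64.97
tcp_pos: [0.4295, 0.1504, 0.3071]
ee_rot: [[0.014, -1.0, 0.006], [-1.0, -0.014, 0.004], [-0.004, -0.006, -1.0]]
wrist_force: [-0.0, 0.2, -0.2]
gripper_width: 0.439
```

>>> drive_tool --pt "0.3 -0.1 0 -0.08" --pt "0.6 -0.2 0 -0.17" --pt "1 -0.46 0 -0.26" --pt "1 -0.46 0 -0.35" --pt "1 -0.46 0 -0.44" --pt "1 -0.46 0 -0.53" --pt "1 -0.46 0 -0.62" --pt "1 -0.46 0 -0.71" --pt "1 -0.46 0 -0.8" --pt "1 -0.46 0 -0.808" --fingers 55

```text
time_s: 66.22
tcp_pos: [0.4849, 0.0304, 0.303]
ee_rot: [[0.998, 0.058, -0.002], [0.058, -0.998, -0.0], [-0.002, 0.0, -1.0]]
wrist_force: [0.2, -0.5, -0.2]
gripper_width: 0.631
```

>>> drive_tool --pt "0 0.4 0 0" --pt "0 0.8 0 0" --pt "0 1 0 0" --pt "0 1 0 0"

```text
time_s: 66.72
tcp_pos: [0.492, -0.0906, 0.3033]
ee_rot: [[0.999, 0.054, -0.002], [0.054, -0.999, -0.0], [-0.002, -0.0, -1.0]]
wrist_force: [-0.1, -0.1, -0.2]
gripper_width: 0.633
```

>>> drive_tool --pt "0 0.4 0 0" --pt "0 0.8 0 0" --pt "0 1 0 0" --pt "0 1 0 0"

```text
time_s: 67.22
tcp_pos: [0.4994, -0.2097, 0.3034]
ee_rot: [[0.998, 0.056, -0.001], [0.056, -0.998, 0.0], [-0.001, -0.0, -1.0]]
wrist_force: [-0.7, 0.6, 0.4]
gripper_width: 0.633
```

```bash
python3 - <<'E'
from meas import *
c=capture('top')
for p in parts(c,.014)+parts(c,.138): print(p)
d=capture('side')
cv2.imwrite('pics/c11.png',np.hstack([cv2.resize(c['color'][145:265,140:270],(400,370),interpolation=cv2.INTER_CUBIC),cv2.resize(d['color'][125:235,235:355],(400,370),interpolation=cv2.INTER_CUBIC)]))
E
python3 go.py 0.483 -0.449 0.068 3.3
```

```text
(483, -452, 248, 31, 3.2, [418.0, 220.0])
(474, -416, 229, 28, 3.2, [418.0, 220.0])
pos [ 0.4994 -0.2084  0.3037] yaw 3.36 F [-0.5  0.1 -0.3] w 54.8 t 67.325 shift [-0.2527  1.9944  1.9633] turn 0.0005
```

View pics/c11.png

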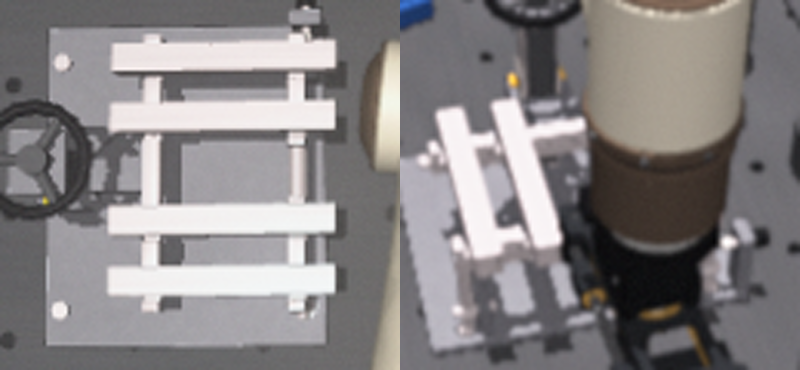

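Top view: all four tubes are parallel, in four separate notches, with equal overhang. The bar measures (0.483,-0.452) at 3.2°.

>>> drive_tool --pt "-0.05 0.4 0.1 0" --pt "-0.12 0.8 0.4 0" --pt "-0.12 1 0.7 0" --pt "-0.12 1 0.9 0" --pt "-0.12 1 0.9 0"

```text
time_s: 67.95
tcp_pos: [0.4914, -0.3285, 0.1941]
ee_rot: [[0.998, 0.06, -0.005], [0.06, -0.998, 0.002], [-0.005, -0.002, -1.0]]
wrist_force: [0.7, 0.4, 0.8]
gripper_width: 0.633
```

>>> drive_tool --pt "-0.05 0.4 0 0" --pt "-0.12 0.8 0.1 0" --pt "-0.12 1 0.3 0" --pt "-0.12 1 0.35 0" --pt "-0.12 1 0.35 0"

```text
time_s: 68.58
tcp_pos: [0.4855, -0.4494, 0.155]
ee_rot: [[0.998, 0.061, 0.0], [0.061, -0.998, -0.0], [0.0, 0.0, -1.0]]
wrist_force: [0.4, -0.2, -0.0]
gripper_width: 0.631
```

```bash
python3 go.py 0.483 -0.452 0.072 3.3; python3 wl.py .014
```

```text
pos [ 0.4855 -0.4494  0.155 ] yaw 3.47 F [ 0.4 -0.2 -0. ] w 54.9 t 68.575 shift [-0.0227  0.0197  0.6916] turn 0.0015
501 -612 64 18 11.9 (478, 167, 26, 78)
579 -445 55 29 3.9 (261, 44, 43, 84)
596 -592 96 18 11.8 (481, 0, 30, 147)
```

>>> drive_tool --pt "-0.022 0.012 0.25 0" --pt "-0.022 0.012 0.5 0" --pt "-0.022 0.012 0.69 0" --pt "-0.022 0.012 0.69 0"

```text
time_s: 69.12
tcp_pos: [0.4834, -0.4511, 0.0721]
ee_rot: [[0.998, 0.061, 0.001], [0.061, -0.998, -0.001], [0.001, 0.001, -1.0]]
wrist_force: [0.5, 0.5, -0.3]
gripper_width: 0.629
```

>>> drive_tool --pt "0 0 0 0" --pt "0 0 0 0" --pt "0 0 0 0" --pt "0 0 0 0" --pt "0 0 0 0" --fingers 20

```text
time_s: 69.75
tcp_pos: [0.4824, -0.4513, 0.0719]
ee_rot: [[0.998, 0.059, -0.0], [0.059, -0.998, 0.001], [-0.0, -0.001, -1.0]]
wrist_force: [0.2, 5.1, 5.1]
gripper_width: 0.343
```

>>> drive_tool --pt "0 0 -0.2 0" --pt "0 0 -0.5 0" --pt "0 0 -0.8 0" --pt "0 0 -1 0" --pt "0 0 -1 0"

```text
time_s: 70.38
tcp_pos: [0.4824, -0.4524, 0.1916]
ee_rot: [[0.998, 0.058, 0.002], [0.058, -0.998, -0.001], [0.002, 0.001, -1.0]]
wrist_force: [0.3, -0.8, -6.3]
gripper_width: 0.342
```

```bash
python3 go.py 0.528 0.1495 0.30 0.8
```

```text
pos [ 0.4824 -0.4524  0.1916] yaw 3.35 F [ 0.3 -0.8 -6.3] w 29.7 t 70.375 shift [ 0.6744 -4.9845 -0.9067] turn 0.0223
```

>>> drive_tool --pt "0.05 0 -0.4 0" --pt "0.1 -0.2 -0.8 0" --pt "0.15 -0.5 -0.91 0" --pt "0.15 -0.8 -0.91 0" --pt "0.15 -1 -0.91 0" --pt "0.15 -1 -0.91 0"

```text
time_s: 71.12
tcp_pos: [0.4922, -0.3293, 0.2975]
ee_rot: [[0.998, 0.061, -0.005], [0.061, -0.998, 0.003], [-0.004, -0.004, -1.0]]
wrist_force: [-0.1, -0.3, -7.2]
gripper_width: 0.338
```

>>> drive_tool --pt "0.05 -0.3 0 0" --pt "0.1 -0.6 0 0" --pt "0.15 -1 0 0" --pt "0.15 -1 0 0"

```text
time_s: 71.62
tcp_pos: [0.5037, -0.2083, 0.2985]
ee_rot: [[0.998, 0.062, -0.003], [0.062, -0.998, 0.002], [-0.003, -0.002, -1.0]]
wrist_force: [-0.1, -0.9, -6.6]
gripper_width: 0.342
```

>>> drive_tool --pt "0.05 -0.3 0 0" --pt "0.1 -0.6 0 0" --pt "0.15 -1 0 0" --pt "0.15 -1 0 0"

```text
time_s: 72.12
tcp_pos: [0.515, -0.0879, 0.299]
ee_rot: [[0.998, 0.062, -0.002], [0.062, -0.998, 0.0], [-0.002, -0.001, -1.0]]
wrist_force: [-0.1, -0.2, -6.5]
gripper_width: 0.342
```

>>> drive_tool --pt "0.05 -0.3 0 0" --pt "0.1 -0.6 0 0" --pt "0.15 -1 0 0.022" --pt "0.15 -1 0 0.022" --pt "0.15 -1 0 0.022"

```text
time_s: 72.75
tcp_pos: [0.5257, 0.0304, 0.2994]
ee_rot: [[1.0, 0.014, -0.002], [0.014, -1.0, -0.001], [-0.002, 0.001, -1.0]]
wrist_force: [0.1, 0.3, -6.3]
gripper_width: 0.339
```

```bash
python3 go.py 0.528 0.1425 0.225 0.8
```

```text
pos [0.5257 0.0304 0.2994] yaw 0.83 F [ 0.1  0.3 -6.3] w 29.5 t 72.75 shift [ 0.0343 -0.9344  0.6191] turn 0.0002
```

>>> drive_tool --pt "0.01 -0.3 0 0" --pt "0.03 -0.6 0 0" --pt "0.03 -0.93 0 0" --pt "0.03 -0.93 0.2 0" --pt "0.03 -0.93 0.4 0" --pt "0.03 -0.93 0.6 0" --pt "0.03 -0.93 0.6 0" --pt "0.03 -0.93 0.6 0"

```text
time_s: 73.75
tcp_pos: [0.5287, 0.1423, 0.2294]
ee_rot: [[1.0, 0.014, 0.002], [0.014, -1.0, 0.0], [0.002, -0.0, -1.0]]
wrist_force: [0.5, -0.3, -6.4]
gripper_width: 0.345
```

>>> drive_tool --pt "0 0 0.04 0" --pt "0 0 0.08 0" --pt "0 0 0.11 0" --pt "0 0 0.13 0" --pt "0 0 0.13 0"

```text
time_s: 74.38
tcp_pos: [0.5276, 0.143, 0.2127]
ee_rot: [[1.0, 0.015, -0.0], [0.015, -1.0, -0.0], [-0.0, 0.0, -1.0]]
wrist_force: [-0.2, 0.8, -6.8]
gripper_width: 0.344
```

>>> drive_tool --pt "0 0 0.01 0" --pt "0 0 0.02 0" --pt "0 0 0.025 0" --pt "0 0 0.025 0"

```text
time_s: 74.88
tcp_pos: [0.5277, 0.143, 0.21]
ee_rot: [[1.0, 0.015, 0.0], [0.015, -1.0, 0.0], [0.0, -0.0, -1.0]]
wrist_force: [-0.3, 0.0, -6.9]
gripper_width: 0.339
```

>>> drive_tool --pt "0 0 0 0" --pt "0 0 0 0" --pt "0 0 0 0" --pt "0 0 0 0" --fingers 42

```text
time_s: 75.38
tcp_pos: [0.5279, 0.1431, 0.2104]
ee_rot: [[1.0, 0.015, 0.001], [0.015, -1.0, 0.0], [0.001, -0.0, -1.0]]
wrist_force: [0.1, 0.1, 0.0]
gripper_width: 0.481
```

>>> drive_tool --pt "0 0 -0.2 0" --pt "0 0 -0.6 0" --pt "0 0 -1 0" --pt "0 0 -1 0"

```text
time_s: 75.88
tcp_pos: [0.5293, 0.1436, 0.3349]
ee_rot: [[1.0, 0.016, 0.01], [0.016, -1.0, 0.004], [0.01, -0.004, -1.0]]
wrist_force: [-0.1, -0.0, -0.5]
gripper_width: 0.483
```

>>> drive_tool --pt "0 0.4 0 0" --pt "0 0.8 0 0" --pt "0 1 0 0" --pt "0 1 0 0"

```text
time_s: 76.38
tcp_pos: [0.5291, 0.0216, 0.3293]
ee_rot: [[1.0, 0.012, -0.001], [0.012, -1.0, -0.0], [-0.001, 0.0, -1.0]]
wrist_force: [0.5, -0.4, -0.3]
gripper_width: 0.485
```

>>> drive_tool --pt "0 0.4 0 0" --pt "-0.3 0.8 0 0" --pt "-0.6 1 0 0" --pt "-0.6 1 0 0" --pt "-0.6 1 0 0"

```text
time_s: 77.0
tcp_pos: [0.4599, -0.0974, 0.33]
ee_rot: [[1.0, 0.016, 0.001], [0.016, -1.0, 0.0], [0.001, -0.0, -1.0]]
wrist_force: [-0.2, 0.7, -0.8]
gripper_width: 0.484
```

Run:
```python
from meas import *
c=capture('top');d=capture('side')
# bar and tube ends reading: edges in top view at z .152/.138
cv2.imwrite('pics/c12.png',np.hstack([cv2.resize(c['color'][110:265,140:310],(400,365),interpolation=cv2.INTER_CUBIC),cv2.resize(d['color'][115:265,235:400],(400,365),interpolation=cv2.INTER_CUBIC)]))
```

```text
(no output)
```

View pics/c12.png

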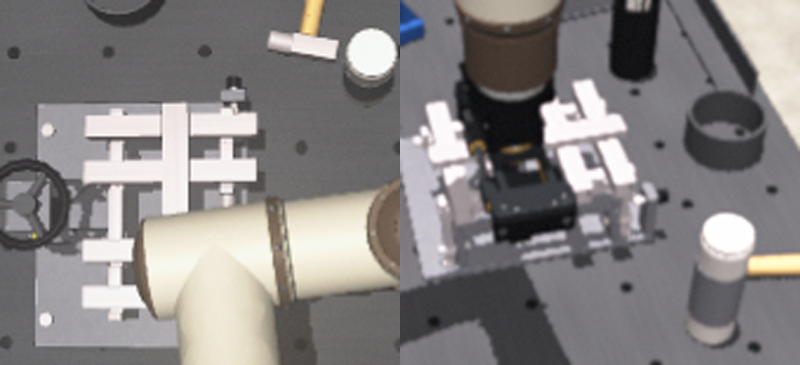

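```bash
python3 -c "
from station import order
print(order.finish_job())"
```

```text
the job is handed in; nothing more can be done
None
```

The job is handed in at about 77 s of the 210 s allowed. Both rests are set up, all four tubes are laid, the hold-down bar is on top, and the spray can is still standing.

- **Leg:** It was swung upright. In the side view its teeth line up with where an upright leg's teeth should be.
- **Lifting rest:** I cranked it about 3.56 turns from a start of roughly 1.5 mm, to about 30 mm. The close view before the last 20° or so read 29.2–29.9 mm. I trusted the handle angle for that last bit and did not photograph the pointer again, so I'd allow about ±0.6 mm.
- **Tubes:** Each sits in its own notch on both rests. All four touched down at the same height, which matches notch floors at about 113 mm. A top view showed them parallel with equal overhang.
- **Hold-down bar:** It was knocked aside early in the run, so I measured it again before picking it up. I set it about 7 mm toward the leg from the jig's centre line, on purpose, to keep the gripper clear of the handwheel. It showed no contact force at release, so it may have dropped by up to a millimetre.
- **Final view:** The bar lies on the two tubes I could see, about midway between the rests. The arm hid the other two, so I did not see the bar's contact with them.

One check disagreed: an early rough stereo measurement put the lifting rest's tooth tops at 122 mm, where about 124.5 mm was expected. I put this down to camera accuracy, since the scale and the tube heights agree with each other.

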